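# Check the earth terminal screw on the stage power unit

### The job

An orange accessory cassette was left on the foot of the red power unit, in front of its earth terminal: set it down gently on top of the stepped stack, butted up against the yellow lip of the cassette below and with its own lip at the other end, like the steps beneath it, and let go. Then proof-check the earth screw: twist its blue torque handle clockwise until the pointer stands in the green band of the white dial, hold it there for two seconds, never into the red and without the screw and its dial turning at all, then let the handle spring back and let go. Leave the radio, the tin, the power adapter and the lower cassettes where they are.

Things in the scene. Friction and masses are not known exactly. Their poses are not given: they have to be found in the camera images.
- cassette_mid (a point): Loose orange cassette, block 48 (x) x 110 (y) x 40 mm (z), 0.2 to 0.45 kg; the point is the block's centre, 20 mm above its underside, z up. A yellow lip 12 mm thick (y), 10 mm high stands across the top at its +y end. Starts flat on the red unit's 20 mm high black foot plate, in front of the sloped panel, up to 0.5 rad askew to the unit. Grasp it across the 48 mm.
- cassette_lip (a point): Centre of the top of the orange cassette's yellow lip: 49 mm along its +y and 30 mm above its centre. Axes as the cassette.
- seat (a point): Where the orange cassette's underside centre belongs, on top (88 mm above the table) of the upper grey cassette of the stack. +y points at that one's yellow lip, whose face is 56.5 mm away, 1.5 mm clear of a cassette centred here; z up. In place the orange cassette's y is opposite to this y. Good: centre within 8 mm in x, 4 mm towards the lip to 7 mm from it in y.
- lower: The upper grey cassette of the stack: loose, 0.3 kg, same size and shape as the orange one, with its lip at its +y end; origin at the centre of its underside, axes as the seat. It rests against the lip of another grey cassette that is fixed to a plywood board.
- grip (a point): Middle of the blue torque handle's bar, on the screw's axis. z is that axis, pointing out of the panel, tilted 30 degrees from vertical to the unit's front (roughly to the robot). The bar is 14 mm thick (x), 50 mm long (y), 36 mm high (from 22 mm below this point to 14 mm above, along z). A flat black pointer lies along +y, near the dial. The dial face is 32 mm below this point, the panel 38 mm.
- handle (a joint): Wind-up of the sprung torque handle relative to screw and dial, rad; 0 at rest, pointer at the black tick; positive clockwise seen from outside (about minus z of grip). Spring 0.4 N m/rad. Green band 0.5 to 0.8 rad (0.2 to 0.32 N m); red from 0.9; past about 1.0 rad the screw itself would slip. Springs back to 0 when let go.
- mark (a point): Black tick on the white dial (78 mm across, 6 mm thick), 36 mm from the screw's axis. Dial and screw are one piece; the tick must stay where it starts. The handle's +y points at it at rest.
- unit: Red power unit, fixed, front to -x; origin on the table, under the dial centre, which is 75 mm up on the panel. Its black foot plate, 160 mm wide (y) and 20 mm thick, reaches from 185 mm in front of the origin to 66 mm behind. The panel, 150 mm wide, slopes up at 30 degrees from 42 mm high at 56 mm in front of the origin to 108 mm high at 56 mm behind.
- radio: Bystander: black hand radio standing upright, 34 x 52 mm, 145 mm high with its stub aerial; origin at the centre of its underside.
- tin: Bystander: upright blue tin, 52 mm across, 75 mm high; origin at the centre of its underside.
- adapter: Bystander: black power adapter 50 x 80 x 32 mm lying beyond the stack; origin at the centre of its underside.
Mind the look-alikes: they are no part of the job. There is more than one size of the part that bears cassette_mid; the job needs the middle-sized. Leave any turquoise look-alike of the lower alone.

How it is judged (in metres and radians):
On the way, in this order (a step that is already met when the one before it is completed fails the run):
1. the orange cassette rests on the stack against the lip, released (x of cassette_mid in the frame of seat between -0.008 and 0.008 m and y of cassette_mid in the frame of seat between -0.007 and 0.004 m and z of cassette_mid in the frame of seat between 0.016 and 0.024 m and angle between the y axis of cassette_mid and the y axis of seat, either way round below 0.12 rad and angle between cassette_mid's own z axis and vertical below 0.05 rad and y of cassette_lip in the frame of seat below -0.03 m and contact force between the fingers and cassette below 0.3 N and linear speed of cassette below 0.02 m/s), for 0.3 s.
2. the torque handle is held in the green band (value of joint handle between 0.5 and 0.8 rad), for 1.2 s.
At the end, for the whole second after the job is handed in: Orange cassette released, flat and still on the upper grey one, 0 to 8 mm from its lip, 8 mm sideways, 7 degrees, own lip at the other end; grey cassette within 12 mm of its start; handle released, within 0.08 rad of rest; dial tick within 2 mm of its start (all of step 1 and value of joint handle between -0.08 and 0.08 rad and contact force between the fingers and handle below 0.3 N and distance of mark from where it was at the start of the episode below 0.002 m and distance of seat from where it was at the start of the episode below 0.012 m); the robot touches nothing.
It fails at once if the earth screw turned (its tick moved more than 2.5 mm) (distance of mark from where it was at the start of the episode above 0.0025 m).
It fails at once if the torque handle was wound into the red, or as far backwards (value of joint handle above 0.9 rad or value of joint handle below -0.5 rad).
It fails at once if the orange cassette was dropped (falls freely more than about 13 mm) (linear speed of cassette above 0.5 m/s and contact force between each of the arm, the fingers and cassette below 0.1 N).
It fails at once if the radio, tin or adapter was moved more than 20 mm or tipped (distance of any of radio, tin, adapter from where it was at the start of the episode above 0.02 m or angle between any of radio, tin, adapter's own z axis and vertical above 0.3 rad).
It also fails if it takes over 54 s, if anything falls off the work surface, if the arm or the gripper's body presses on something with over 40 N, if the wrist force passes 120 N, or if a joint passes its speed limit or range.

### The arm

A 6-joint arm with a two-finger parallel gripper is mounted at the origin on the work surface. World frame = base frame: x ahead of the robot, y to its left, z up, the work surface at z = 0. Lengths are in m, angles in degrees, forces in N, time in s.
With the tool pointing down it reaches from about 0.35 to 0.875 m from the base axis. Payload 4.2 kg.
Tool frame: the origin (TCP) lies at the very end of the fingers, on their centre line; the grasp point (between the pads) lies behind it (r.grip_point_offset is the z of the grasp point in the tool frame, in m); z points along the fingers, y is the direction in which the jaws open and shut (so a half turn about z gives the same grasp; the last joint's range is limited). The gripper opens to 87 mm and grips with 3 to 60 N. Pads are 19 mm wide; open, the fingers measure 117 mm over their backs; the gripper's body (75 mm by 190 mm) begins 51 mm behind the grasp point.
Start: joints at [-53.537, 22.042, 0.453, 0, -68.411, -14.817], TCP at [0.231, -0.581, 0.186] pointing down, gripper open.
Joint ranges: [-179.83, 179.83], [-69.29, 118.12], [-61.27, 80.66], [-181.25, 117.63], [-171.15, -9.14], [-177.46, 177.46]. Speed limits (degrees/s): [159.86, 159.86, 180, 180, 180, 180].

### API

Orientations are given as a 3x3 rotation matrix whose columns are the frame's x, y, z axes.
In Python, from station import r, capture, workorder gives the robot as it stands. The module is installed in compiled form; this text tells all that it offers.
- The arm moves only by the shell command python3 -m crank 'ROWS'. ROWS is JSON, a list of rows, each an object with "delta_rot": the turn, a rotation vector about the tool's x, y, z in rad, a list of three; "linear": the shift along the tool's x, y, z in m, a list of three; "gripper": the opening in per cent of the stroke, from 0 (shut) to 100 (fully open). A call has 1 to 10 rows; each row shifts and turns the commanded pose from where the row before left it, along the tool's axes as they then stand; what a row does not reach is not made up. A row lasts 1/8 s, in which the tool goes at most 62.5 mm and 10.7 degrees, less where a joint would pass 70% of its speed; a pose out of reach is approached as far as the arm can. A call is refused whole if a number of a shift passes 0.0625 or a number of a turn 0.188, either way. A call with a gripper value outside its range is refused whole. The fingers move at their own pace and stop on an object; the grip force is fixed at half the most. Time passes only in rows, so rows that do not move let the fingers close. It gives the time, the measured TCP pose, the force and the opening at its end, in the units of the state.
- r.sense(): the state, without advancing time (a new reading comes with each control period).
- capture(name): name is "side" or "top"; returns a dict with "img" (400x640x3 uint8, blue, green, red), "fx", "fy", "cx", "cy" (pixels), "world_from_camera" (4x4, takes a point from camera to world coordinates). Camera axes: x right, y down, z forward; pixel columns grow to the right and rows downward; lengths in m; the calibration is good to about 2 mm. A picture is of the moment at which its call begins. There is no depth.
- workorder.finish_job(): hands the job in, once; it reports no verdict.
The state is a dict: "time_s": time; "joints": joint angles; "joint_velocities": joint speeds; "effort": joint torques, N m; "tcp_pos": TCP position; "ee_rot": TCP orientation; "wrist_force": force on the tool from outside, world axes, zero at the start; "moment": the same for the moment, N m; "gripper_width": opening from 0.0 (shut) to 1.0 (fully open).
Only numpy, scipy, OpenCV 4.12 (cv2) and the standard library are available. Lean on these libraries where they do the work, as an engineer would, in place of code of your own. Each camera call takes 0.05 s, during which the arm holds its last target.

## Working session

There is one attempt and no reset: what is moved stays moved. The work goes in short steps, Python scripts to look and compute and a shell command to move; the robot and the scene stay as the last step left them, time stands still between calls to the robot, and variables do not carry over. Pictures are saved under pics/ and viewed, and the job is handed in when it is done.

```bash
mkdir -p pics; python3 - <<'E'
from station import r,capture
import cv2,numpy as np
s=r.sense()
for k in s: print(k,np.round(s[k],3).tolist())
print(r.grip_point_offset)
for n in("side","top"):
    c=capture(n); cv2.imwrite(f"pics/{n}0.png",c["img"]); print(n,c["fx"],c["fy"],c["cx"],c["cy"]);print(np.round(c["world_from_camera"],4).tolist())
E
```

```text
time_s 0.0
joints [-53.538, 22.091, 0.378, -0.032, -68.41, -14.816]
joint_velocities [0.02, -0.044, -0.019, 0.108, -0.026, 0.055]
effort [-0.001, -39.067, 18.741, 4.22, 0.011, -0.0]
tcp_pos [0.23, -0.58, 0.185]
ee_rot [[-0.93, -0.369, -0.001], [-0.369, 0.93, 0.002], [0.0, 0.002, -1.0]]
wrist_force [-0.169, 0.182, -0.381]
moment [0.048, 0.031, -0.032]
gripper_width 1.001
-0.0187
side 404.14336395147376 404.14336395147376 318.0364673167007 191.75229729156794
[[-0.8021, -0.2946, 0.5195, 0.0145], [-0.5967, 0.4301, -0.6775, 0.6268], [-0.0238, -0.8534, -0.5207, 0.6274], [0.0, 0.0, 0.0, 1.0]]
top 409.21883843710555 409.21883843710555 315.3475931367159 203.0250826537982
[[0.0138, -0.995, 0.0984, 0.4366], [-0.9999, -0.0142, -0.003, -0.0727], [0.0044, -0.0984, -0.9951, 1.0011], [0.0, 0.0, 0.0, 1.0]]
```

View pics/side0.png

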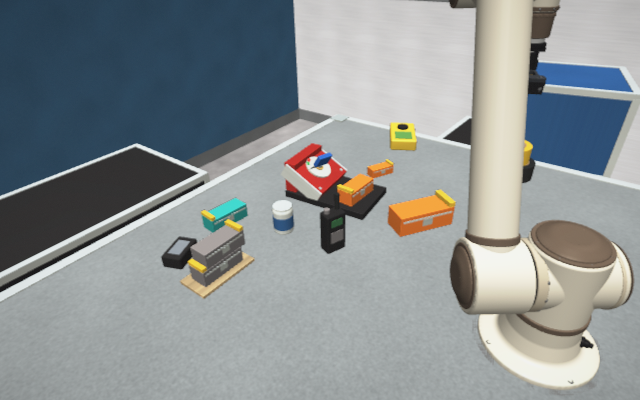

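View pics/top0.png

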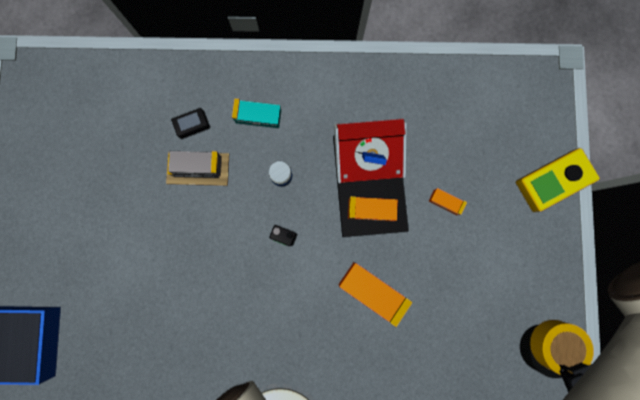

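```bash
cat > h.py <<'E'
import cv2,numpy as np
from station import r,capture
def ray(c,u,v):
    T=np.array(c["world_from_camera"]); d=np.array([(u-c["cx"])/c["fx"],(v-c["cy"])/c["fy"],1.0])
    return T[:3,3],T[:3,:3]@d
def onz(c,u,v,z):
    o,d=ray(c,u,v); return o+d*(z-o[2])/d[2]
def onplane(c,u,v,p,n):
    o,d=ray(c,u,v); return o+d*(np.dot(p-o,n)/np.dot(d,n))
def proj(c,p):
    T=np.linalg.inv(np.array(c["world_from_camera"])); q=T[:3,:3]@np.asarray(p)+T[:3,3]
    return np.array([c["fx"]*q[0]/q[2]+c["cx"],c["fy"]*q[1]/q[2]+c["cy"]])
def crop(c,x0,y0,w,h,k,name):
    im=cv2.resize(c["img"][y0:y0+h,x0:x0+w],None,fx=k,fy=k,interpolation=cv2.INTER_CUBIC); cv2.imwrite(name,im)
def tri(cs,ps):
    A=np.zeros((3,3));b=np.zeros(3)
    for c,p in zip(cs,ps):
        o,d=ray(c,*p); d=d/np.linalg.norm(d); M=np.eye(3)-np.outer(d,d); A+=M;b+=M@o
    x=np.linalg.solve(A,b)
    return x,[np.round(proj(c,x)-p,2).tolist() for c,p in zip(cs,ps)]
E
python3 - <<'E'
from h import *
t=capture("top");s=capture("side")
import pickle; pickle.dump((t,s),open("cams.pkl","wb"))
crop(t,320,110,100,130,6-1.5,"pics/t_unit.png".replace("6",""))
crop(t,160,90,130,160,3.7,"pics/t_stack.png")
crop(s,270,110,130,110,6,"pics/s_unit.png")
crop(s,150,190,200,110,4,"pics/s_stack.png")
E
```

```text
(no output)
```

View pics/t_unit.png

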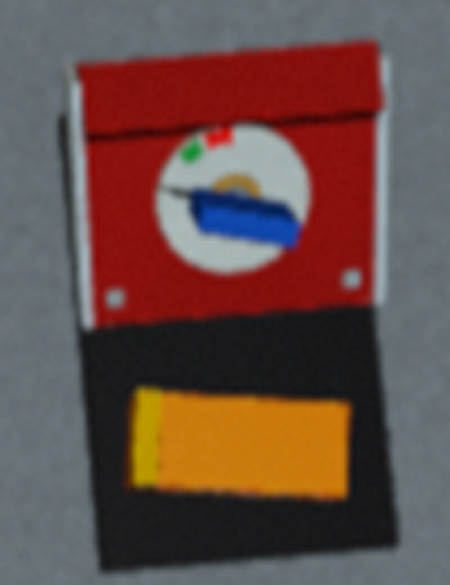

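View pics/t_stack.png

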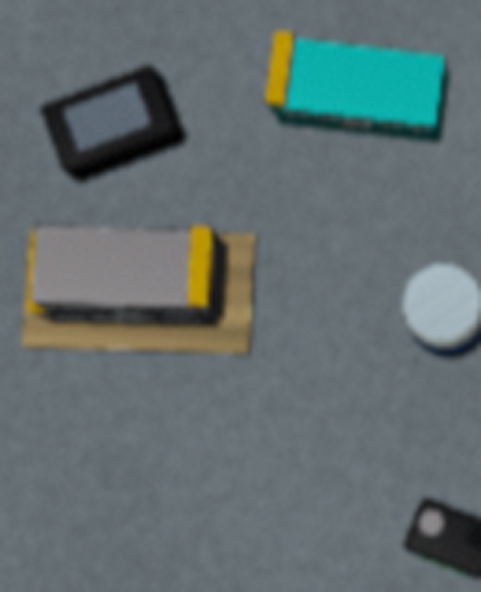

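View pics/s_unit.png

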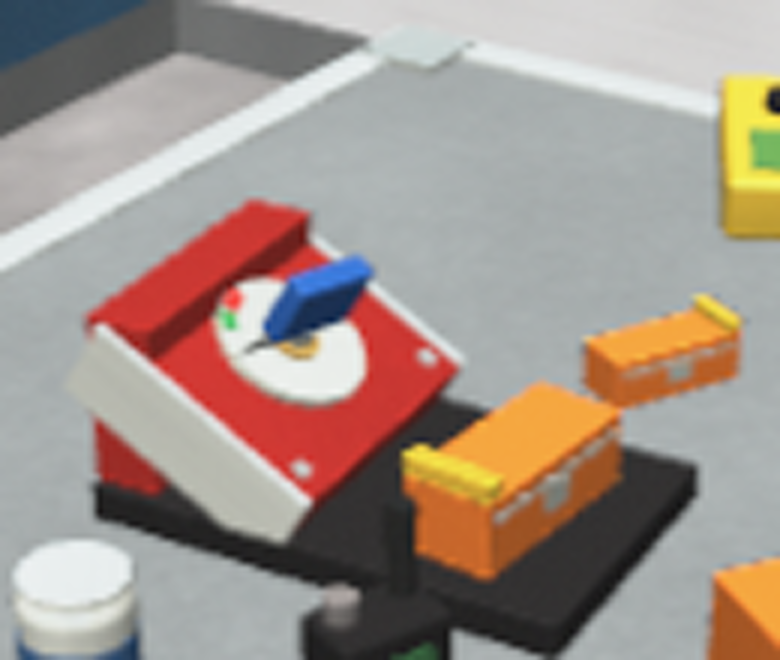

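View pics/s_stack.png

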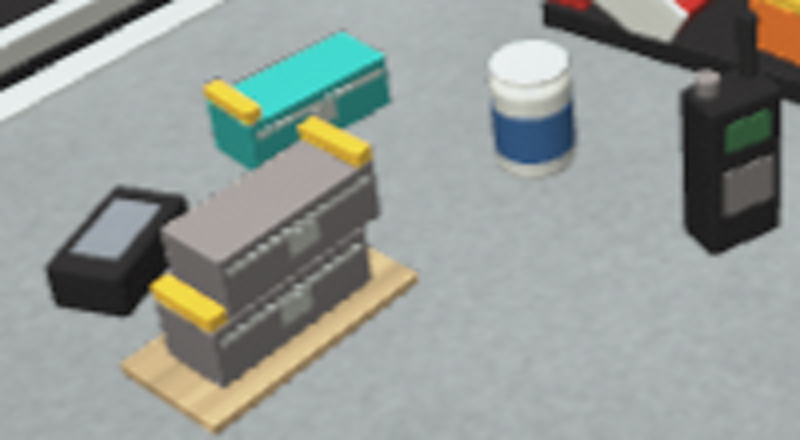

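```bash
cat > m.py <<'E'
from h import *
import pickle
t,s=pickle.load(open("cams.pkl","rb"))
def mask(c,lo,hi,roi,scale=4):
    x0,y0,w,h=roi
    im=cv2.resize(c["img"][y0:y0+h,x0:x0+w],None,fx=scale,fy=scale,interpolation=cv2.INTER_CUBIC)
    m=cv2.inRange(cv2.cvtColor(im,cv2.COLOR_BGR2HSV),lo,hi)
    cn,_=cv2.findContours(m,cv2.RETR_EXTERNAL,cv2.CHAIN_APPROX_NONE)
    cn=max(cn,key=cv2.contourArea)[:,0].astype(float)
    return (cn+0.5)/scale-0.5+[x0,y0]
def rect(c,cn,z):
    P=np.array([onz(c,u,v,z)[:2] for u,v in cn]).astype(np.float32)
    (cx,cy),(w,h),a=cv2.minAreaRect(P*1000)
    print("centre",round(cx,1),round(cy,1),"size",round(w,1),round(h,1),"ang",round(a,1)); 
    return cx,cy,w,h,a
if __name__=="__main__":
    hsv=cv2.cvtColor(t["img"],cv2.COLOR_BGR2HSV)
    for u,v in[(354,208),(375,208),(215,162),(190,162),(370,157),(360,150)]: print((u,v),hsv[v,u])
    print("orange lip");rect(t,mask(t,(21,100,100),(32,255,255),(335,185,80,50)),.07)
    print("orange body");rect(t,mask(t,(10,100,180),(20,255,255),(335,185,80,50)),.06)
    print("stack lip");rect(t,mask(t,(18,100,120),(32,255,255),(205,140,30,40)),.098)
    print("stack grey top");rect(t,mask(t,(0,0,115),(179,40,200),(168,145,44,32)),.088)
E
python3 m.py
```

```text
(354, 208) [ 23 255 184]
(375, 208) [ 17 239 202]
(215, 162) [ 24 255 178]
(190, 162) [150   6 134]
(370, 157) [109 232 168]
(360, 150) [ 92  19 177]
orange lip
centre 521.3 -159.6 size 13.9 50.3 ang 86.6
orange body
centre 519.0 -214.7 size 95.7 46.0 ang 87.6
stack lip
centre 604.3 146.9 size 48.8 58.9 ang 88.8
stack grey top
centre 624.8 211.3 size 62.7 98.9 ang 0.8
```

```bash
python3 - <<'E'
from m import *
hsv=cv2.cvtColor(t["img"],cv2.COLOR_BGR2HSV)
print(hsv[162,164:234].tolist())
print(hsv[143:190,190].tolist())
for sm in(180,210,230):
    print("stack lip");rect(t,mask(t,(18,sm,120),(32,255,255),(205,140,30,40)),.098)
print("grey")
for h in (125,135):
    rect(t,mask(t,(h,3,105),(179,40,200),(160,140,54,45)),.088)
E
```

```text
[[102, 33, 116], [104, 33, 117], [90, 7, 110], [21, 93, 131], [22, 142, 160], [19, 59, 147], [0, 6, 137], [143, 8, 136], [160, 6, 136], [165, 8, 136], [165, 4, 135], [150, 4, 134], [150, 4, 134], [165, 4, 134], [173, 8, 136], [158, 8, 136], [158, 8, 135], [160, 6, 135], [160, 6, 134], [170, 6, 134], [143, 8, 135], [150, 6, 134], [158, 8, 135], [160, 6, 134], [160, 6, 135], [165, 4, 134], [150, 6, 134], [165, 4, 134], [160, 6, 133], [160, 6, 134], [160, 6, 134], [158, 8, 133], [160, 6, 134], [158, 8, 134], [150, 6, 132], [150, 6, 133], [150, 6, 132], [160, 6, 132], [160, 6, 133], [150, 4, 133], [160, 6, 132], [150, 6, 133], [158, 8, 133], [165, 8, 133], [160, 6, 132], [165, 8, 134], [19, 55, 145], [23, 172, 173], [24, 247, 185], [24, 255, 189], [24, 255, 189], [24, 255, 178], [23, 240, 137], [21, 171, 73], [18, 38, 34], [120, 9, 27], [17, 45, 40], [19, 96, 80], [19, 104, 123], [21, 107, 129], [19, 105, 131], [20, 103, 131], [20, 105, 129], [19, 104, 118], [20, 60, 89], [102, 25, 104], [102, 34, 114], [100, 33, 115], [102, 33, 115], [100, 33, 116]]
[[103, 33, 123], [102, 31, 122], [101
[... 230 characters left out ...]
40, 6, 134], [165, 8, 134], [150, 6, 134], [165, 8, 134], [158, 8, 135], [160, 6, 134], [160, 6, 136], [150, 6, 136], [170, 6, 138], [150, 6, 137], [160, 6, 137], [150, 4, 135], [130, 7, 110], [90, 11, 68], [100, 16, 47], [98, 18, 56], [45, 9, 59], [20, 78, 82], [20, 109, 117], [20, 105, 136], [19, 104, 144], [20, 104, 150], [20, 102, 152], [21, 86, 154], [23, 53, 135], [84, 11, 111], [102, 33, 116], [102, 33, 117], [100, 33, 117], [102, 32, 118]]
stack lip
centre 615.5 153.3 size 11.7 47.4 ang 88.4
stack lip
centre 615.0 152.9 size 10.9 46.2 ang 87.9
stack lip
centre 615.0 152.5 size 9.9 45.1 ang 88.7
grey
centre 616.8 210.8 size 90.6 47.5 ang 89.4
centre 616.5 210.8 size 90.8 46.8 ang 89.2
```

```bash
python3 - <<'E'
from m import *
# side-view check: lips of orange & stack
def cen(c,lo,hi,roi):
    cn=mask(c,lo,hi,roi); return cn
hs=cv2.cvtColor(s["img"],cv2.COLOR_BGR2HSV)
# white dial: ellipse fit in both views
def dial(c,roi):
    cn=mask(c,(0,0,150),(179,45,255),roi)
    h=cv2.convexHull(cn.astype(np.float32))
    e=cv2.fitEllipse(h); return e,cn
for n,c,roi in(("top",t,(352,134,40,40)),("side",s,(300,150,35,35))):
    e,cn=dial(c,roi); print(n,e,cn.min(0),cn.max(0))
# foot plate black
m=cv2.inRange(cv2.cvtColor(t["img"],cv2.COLOR_BGR2HSV),(0,0,0),(179,255,60)); 
print(np.argwhere(m[185:245,325:420]).min(0),np.argwhere(m[185:245,325:420]).max(0))
# project top-derived corners to side
a=np.radians(87.6); y=np.array([np.cos(a),np.sin(a),0]);x=np.array([y[1],-y[0],0])
c0=np.array([.5193,-.2087,.04])
k=s["img"].copy()
def box(im,c,c0,x,y,col):
    L=[]
    for sx,sy,z in[(-24,-55,20),(24,-55,20),(24,55,20),(-24,55,20),(24,43,30),(-24,43,30),(24,55,30),(-24,55,30),(-24,-55,-20),(-24,55,-20)]:
        p=proj(c,c0+x*sx/1e3+y*sy/1e3+np.array([0,0,z/1e3]));L.append(p); cv2.circle(im,tuple(np.round(p*8).astype(int)),4,col,-1,cv2.LINE_8,3)
k=cv2.resize(s["img"],None,fx=5,fy=5,interpolation=cv2.INTER_CUBIC)
k2=cv2.resize(t["img"],None,fx=5,fy=5,interpolation=cv2.INTER_CUBIC)
def dots(im,c,c0,x,y):
    for sx,sy,z in[(-24,-55,20),(24,-55,20),(24,43,30),(-24,43,30),(24,55,30),(-24,55,30),(-24,-55,-20),(-24,55,-20)]:
        p=proj(c,c0+x*sx/1e3+y*sy/1e3+np.array([0,0,z/1e3])); cv2.circle(im,tuple(np.round((p+.5)*5-.5).astype(int)),2,(255,0,255),-1)
b=np.radians(268.9); ys=np.array([np.cos(b),np.sin(b),0]);xs=np.array([ys[1],-ys[0],0])
g0=np.array([.6166,.2022,.068])
for im,c in((k,s),(k2,t)): dots(im,c,c0,x,y);dots(im,c,g0,xs,ys)
cv2.imwrite("pics/cs.png",np.hstack([k[170*5:220*5,330*5:385*5],k[215*5:265*5,185*5:250*5]]))
cv2.imwrite("pics/ct.png",np.hstack([k2[190*5:230*5,340*5:405*5],k2[142*5:182*5,160*5:225*5]]))
E
```

```text
top ((371.7632751464844, 152.5366973876953), (29.011932373046875, 32.81285095214844), 78.94679260253906) [355.875 138.375] [387.875 158.125]
side ((317.8935852050781, 166.53424072265625), (17.896865844726562, 26.532258987426758), 121.91053009033203) [306.125 156.125] [329.875 176.875]
[ 0 13] [51 82]
```

View pics/cs.png

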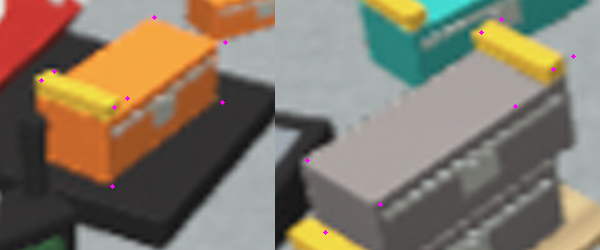

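View pics/ct.png

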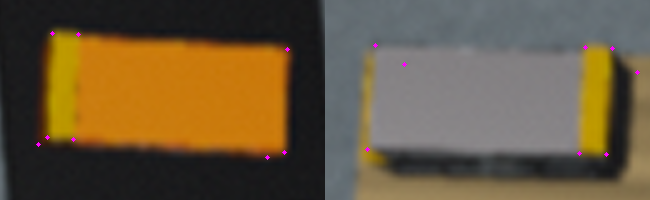

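```bash
python3 - <<'E'
from m import *
def hull(c,roi,vmin,smax,k=4):
    x0,y0,w,h=roi
    im=cv2.resize(c["img"][y0:y0+h,x0:x0+w],None,fx=k,fy=k,interpolation=cv2.INTER_CUBIC)
    hs=cv2.cvtColor(im,cv2.COLOR_BGR2HSV)
    m=cv2.inRange(hs,(0,0,vmin),(179,smax,255))
    n,l,st,ce=cv2.connectedComponentsWithStats(m)
    pts=[]
    for i in range(1,n):
        if st[i,4]>60: pts.append(np.argwhere(l==i)[:,::-1])
    p=np.vstack(pts).astype(np.float32)
    hu=cv2.convexHull(p)[:,0]
    return (hu+.5)/k-.5+[x0,y0],m
res={}
for n,c,roi in(("top",t,(353,135,38,37)),("side",s,(304,153,30,27))):
    for vm,sm in((90,110),(110,80)):
        hu,m=hull(c,roi,vm,sm); e=cv2.fitEllipse(hu.astype(np.float32)); print(n,vm,np.round(np.hstack([np.ravel(e[0]),e[1],e[2]]),2))
        cv2.imwrite(f"pics/m_{n}{vm}.png",m); res[n]=e[0]
print(tri([t,s],[np.array(res["top"]),np.array(res["side"])]))
print(onz(t,*res["top"],.0802))
# plate edges: front edge pixel rows per col
g=cv2.cvtColor(t["img"],cv2.COLOR_BGR2GRAY).astype(float)
pts=[]
for u in range(350,402,4):
    col=g[222:245,u]; d=np.diff(col); i=np.argmax(d); pts.append((u,222+i+.5))
P=np.array([onz(t,u,v,.02)[:2] for u,v in pts]); f=np.polyfit(P[:,1],P[:,0],1); print("front edge x=a*y+b",f,np.round(P[:,0]-np.polyval(f,P[:,1]),4))
for side,rng in(("L",range(332,352)),("R",range(398,418))):
    pts=[]
    for v in range(188,230,3):
        row=g[v,rng.start:rng.stop]; d=np.diff(row)*(1 if side=="R" else -1); i=np.argmax(d); pts.append((rng.start+i+.5,v))
    P=np.array([onz(t,u,v,.02)[:2] for u,v in pts]); f=np.polyfit(P[:,0],P[:,1],1); print(side,"y=a*x+b",f,np.round(P[:,1]-np.polyval(f,P[:,0]),4))
im=np.hstack([cv2.resize(t["img"][130:180,350:394],None,fx=9,fy=9,interpolation=cv2.INTER_CUBIC),cv2.resize(s["img"][145:195,300:340],None,fx=9,fy=9,interpolation=cv2.INTER_CUBIC)]); cv2.imwrite("pics/dial.png",im)
for nm,roi in (("radio",(268,222,32,26)),("tin",(266,158,28,30))): pass
print("radio top",onz(t,288,234,.10),"tin",onz(t,280,173,.075))
E
```

```text
top 90 [371.26 153.47  33.04  35.41  53.81]
top 110 [371.27 153.55  32.41  34.89  58.18]
side 90 [320.87 163.97  25.89  30.82  82.21]
side 110 [321.04 163.62  26.05  30.52  74.62]
(array([ 0.63922664, -0.20199768,  0.08952568]), [[0.56, 0.89], [-0.82, -0.08]])
[ 0.64335546 -0.20202823  0.0802    ]
front edge x=a*y+b [-0.10839702  0.43754771] [-0.0004  0.001   0.0001 -0.0008  0.0007 -0.0002 -0.0011  0.0004 -0.0005
  0.001   0.0001 -0.0009  0.0006]
L y=a*x+b [ 0.09729689 -0.18358803] [-0.0008 -0.0001  0.0005  0.0012 -0.0006  0.0001  0.0007 -0.0011 -0.0004
  0.0002  0.0009 -0.0009 -0.0002  0.0004]
R y=a*x+b [ 0.09004051 -0.34108042] [ 0.0009 -0.0008 -0.0001  0.0006 -0.0011 -0.0004  0.0003  0.001  -0.0007
  0.0001  0.0008 -0.0009 -0.0002  0.0005]
radio top [ 0.4565422  -0.01638752  0.1       ] tin [0.5961383  0.00632694 0.075     ]
```

View pics/dial.png

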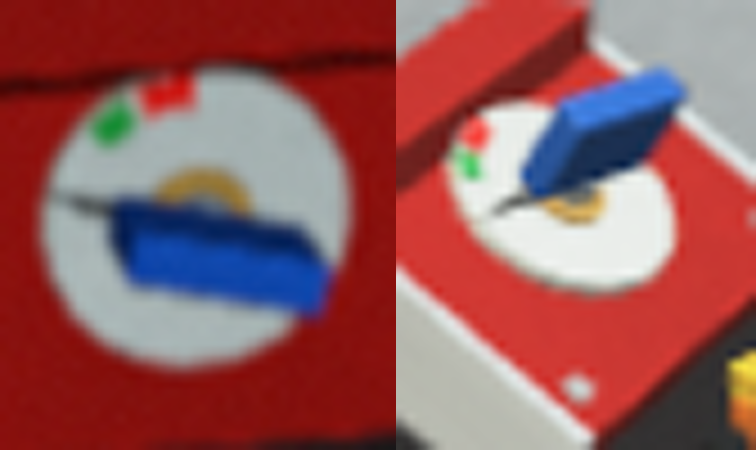

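```bash
cat > unit.py <<'E'
from h import *
yaw=.097
xu=np.array([np.cos(yaw),np.sin(yaw),0]);yu=np.array([-np.sin(yaw),np.cos(yaw),0]);zz=np.array([0,0,1.])
n=-.5*xu+np.cos(np.pi/6)*zz; es=np.cos(np.pi/6)*xu+.5*zz
face=np.array([.6429,-.2018,.0802]); grip=face+.032*n
def inpl(c,u,v,h):  # h above face
    p=onplane(c,u,v,face+h*n,n)-face; return p@yu*1e3,p@es*1e3
E
python3 - <<'E'
from unit import *
from m import t,s
def T(x,y): return (x+.5)/9-.5+350,(y+.5)/9-.5+130
def S(x,y): return (x-396+.5)/9-.5+300,(y+.5)/9-.5+145
print("tip top",inpl(t,*T(52,197),.002)); print("tip side",inpl(s,*S(470,222),.002))
for p in[(125,235),(328,265),(320,315),(130,285)]: print("bar",np.round(inpl(t,*T(*p),.046),1))
for p in[(568,108),(670,70),(686,92),(528,178)]: print("barS",np.round(inpl(s,*S(*p),.046),1))
# blue bright mask
for V in(125,140):
    im=cv2.resize(t["img"][130:180,350:394],None,fx=9,fy=9,interpolation=cv2.INTER_CUBIC)
    hs=cv2.cvtColor(im,cv2.COLOR_BGR2HSV)
    m=cv2.inRange(hs,(100,120,V),(125,255,255)); cn=max(cv2.findContours(m,0,cv2.CHAIN_APPROX_NONE)[0],key=cv2.contourArea)[:,0]
    P=np.array([inpl(t,*T(*p),.046) for p in cn]).astype(np.float32); print(cv2.minAreaRect(P))
print(grip,n)
E
```

```text
tip top (np.float64(36.42985478475137), np.float64(9.172465142164514))
tip side (np.float64(45.11459611384338), np.float64(13.168796044272128))
bar [24.6 12.2]
bar [-24.8   0.4]
bar [-22.8 -12.3]
bar [23.6 -0.6]
barS [24.7 10.2]
barS [-23.   -0.3]
barS [-19.6  -9.3]
barS [62.5  0.4]
((0.1580677032470703, 1.0007600784301758), (49.85066223144531, 14.324065208435059), 14.294347763061523)
((0.07081222534179688, 0.5822734832763672), (49.15167999267578, 13.472803115844727), 14.441155433654785)
[ 0.62697521 -0.20334957  0.10791281] [-0.49764959 -0.04842398  0.8660254 ]
```

```bash
cat > go.py <<'E'
from h import *
from scipy.spatial.transform import Rotation as Ro
def down(ang): # tool y at world angle ang (deg), z down
    a=np.radians(ang); y=np.array([np.cos(a),np.sin(a),0]); z=np.array([0,0,-1.]); return np.column_stack([np.cross(y,z),y,z])
def need(Rt,pt):
    s=r.sense(); R=np.array(s["ee_rot"]);p=np.array(s["tcp_pos"])
    l=R.T@(np.array(pt)-p); w=Ro.from_matrix(R.T@Rt).as_rotvec()
    print("t",round(s["time_s"],2),"tcp",np.round(p,4),"lin(now axes)",np.round(l,4),"rot",np.round(w,4),"lin after rot",np.round(np.array(Rt).T@(np.array(pt)-p),4),"F",np.round(s["wrist_force"],1),"w",round(s["gripper_width"],3),"j",np.round(s["joints"],0))
E
python3 -c "
from go import *
need(down(177.6),[.5193,-.2087,.18])"
```

```text
t 0.2 tcp [ 0.2304 -0.5806  0.1858] lin(now axes) [-0.4057  0.2391  0.0061] rot [ 1.2000e-03  7.0000e-04 -1.1512e+00] lin after rot [-0.3836 -0.2731  0.0058] F [ 0.6 -0.1  0. ] w 1.003 j [-54.  22.   0.  -0. -68. -15.]
```

Translate 10 rows in the present axes, then turn.

```bash
python3 -m crank '[{"linear":[-0.0406,0.0239,0],"delta_rot":[0,0,0],"gripper":75},{"linear":[-0.0406,0.0239,0],"delta_rot":[0,0,0],"gripper":75},{"linear":[-0.0406,0.0239,0],"delta_rot":[0,0,0],"gripper":75},{"linear":[-0.0406,0.0239,0],"delta_rot":[0,0,0],"gripper":75},{"linear":[-0.0406,0.0239,0],"delta_rot":[0,0,0],"gripper":75},{"linear":[-0.0406,0.0239,0],"delta_rot":[0,0,0],"gripper":75},{"linear":[-0.0406,0.0239,0],"delta_rot":[0,0,0],"gripper":75},{"linear":[-0.0406,0.0239,0],"delta_rot":[0,0,0],"gripper":75},{"linear":[-0.0406,0.0239,0],"delta_rot":[0,0,0],"gripper":75},{"linear":[-0.0406,0.0239,0],"delta_rot":[0,0,0],"gripper":75}]'
python3 -m crank '[{"linear":[0,0,0],"delta_rot":[0,0,-0.164],"gripper":75},{"linear":[0,0,0],"delta_rot":[0,0,-0.164],"gripper":75},{"linear":[0,0,0],"delta_rot":[0,0,-0.164],"gripper":75},{"linear":[0,0,0],"delta_rot":[0,0,-0.164],"gripper":75},{"linear":[0,0,0],"delta_rot":[0,0,-0.164],"gripper":75},{"linear":[0,0,0],"delta_rot":[0,0,-0.164],"gripper":75},{"linear":[0,0,0],"delta_rot":[0,0,-0.164],"gripper":75},{"linear":[0,0,0],"delta_rot":[0,0,0],"gripper":75},{"linear":[0,0,0],"delta_rot":[0,0,0],"gripper":75}]'
python3 -c "
from go import *
need(down(177.6),[.5193,-.2087,.028])"
```

```text
time_s: 1.45
tcp_pos: [0.5205, -0.2076, 0.1864]
ee_rot: [[-0.929, -0.369, -0.0], [-0.369, 0.929, 0.0], [0.0, 0.0, -1.0]]
wrist_force: [0.3, -0.7, -0.4]
gripper_width: 0.747
time_s: 2.58
tcp_pos: [0.5197, -0.209, 0.1863]
ee_rot: [[-0.047, -0.999, -0.0], [-0.999, 0.047, 0.0], [-0.0, 0.0, -1.0]]
wrist_force: [-1.0, -0.4, -1.0]
gripper_width: 0.753
t 2.58 tcp [ 0.5197 -0.209   0.1863] lin(now axes) [-0.0002  0.0003  0.1583] rot [ 0.0002  0.0001 -0.0055] lin after rot [-0.0003  0.0004  0.1583] F [-1.  -0.4 -1. ] w 0.753 j [ -5.  16.  -9.  -0. -65.   3.]
```

```bash
python3 -m crank '[{"linear":[0,0,0.045],"delta_rot":[0,0,-0.005],"gripper":75},{"linear":[0,0,0.045],"delta_rot":[0,0,0],"gripper":75},{"linear":[0,0,0.03],"delta_rot":[0,0,0],"gripper":75},{"linear":[0,0,0.02],"delta_rot":[0,0,0],"gripper":75},{"linear":[0,0,0.01],"delta_rot":[0,0,0],"gripper":75},{"linear":[0,0,0.008],"delta_rot":[0,0,0],"gripper":75},{"linear":[0,0,0],"delta_rot":[0,0,0],"gripper":75}]'
python3 - <<'E'
from go import *
need(down(177.6),[.5193,-.2087,.028])
t=capture("top");s=capture("side")
a=cv2.resize(t["img"][175:245,330:420],None,fx=4,fy=4,interpolation=3);b=cv2.resize(s["img"][140:210,320:410],None,fx=4,fy=4,interpolation=3)
cv2.imwrite("pics/g1.png",np.hstack([a,b]))
E
```

```text
time_s: 3.45
tcp_pos: [0.5198, -0.209, 0.0285]
ee_rot: [[-0.04, -0.999, -0.0], [-0.999, 0.04, -0.0], [0.0, 0.0, -1.0]]
wrist_force: [-0.1, 0.3, 1.0]
gripper_width: 0.748
t 3.45 tcp [ 0.5198 -0.209   0.0285] lin(now axes) [-0.0003  0.0005  0.0005] rot [ 0.0001 -0.0001  0.0016] lin after rot [-0.0003  0.0005  0.0005] F [-0.1  0.3  1. ] w 0.748 j [ -5.  25. -20.   0. -45.   3.]
```

View pics/g1.png

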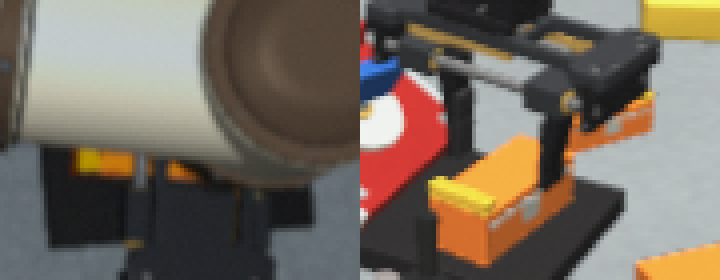

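```bash
python3 - <<'E'
from go import *
s=capture("side")
for p in [(.480,-.209,.028),(.480,-.2185,.028),(.480,-.1995,.028),(.559,-.209,.028)]:
    q=proj(s,p); print(p,np.round((q-[320,140])*4+[360,0]))
E
```

```text
(0.48, -0.209, 0.028) [554. 229.]
(0.48, -0.2185, 0.028) [561. 223.]
(0.48, -0.1995, 0.028) [547. 235.]
(0.559, -0.209, 0.028) [458. 195.]
```

```bash
python3 - <<'E'
from go import *
s=capture("side")
im=s["img"].copy(); 
crop(s,335,140,70,70,8,"pics/g2.png")
E
```

```text
(no output)
```

View pics/g2.png

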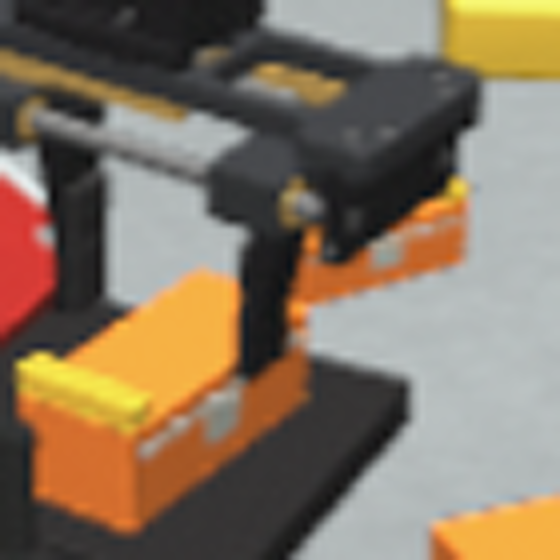

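```bash
python3 - <<'E'
from go import *
s=capture("side")
for px in [(367.8,186.9),(335+80/8,140+310/8)]:
    o,d=ray(s,*px)
    for y in(-.2285,-.209,-.19):
        print(px,np.round(o+d*(y-o[1])/d[1],4))
# where is the cassette now in side: lip mask
from m import mask
cn=mask(s,(21,100,180),(32,255,255),(333,175,30,25)); print(cn.min(0),cn.max(0))
E
```

```text
(367.8, 186.9) [ 0.4944 -0.2285  0.0467]
(367.8, 186.9) [ 0.4835 -0.209   0.0599]
(367.8, 186.9) [ 0.4728 -0.19    0.0728]
(345.0, 178.75) [ 0.5707 -0.2285  0.0485]
(345.0, 178.75) [ 0.558  -0.209   0.0617]
(345.0, 178.75) [ 0.5457 -0.19    0.0746]
[336.875 183.875] [353.375 193.125]
```

```bash
python3 - <<'E'
from go import *
s=capture("side")
cv2.imwrite("pics/g3.png",cv2.resize(s["img"][160:210,340:390],None,fx=12,fy=12,interpolation=cv2.INTER_NEAREST))
E
```

```text
(no output)
```

View pics/g3.png

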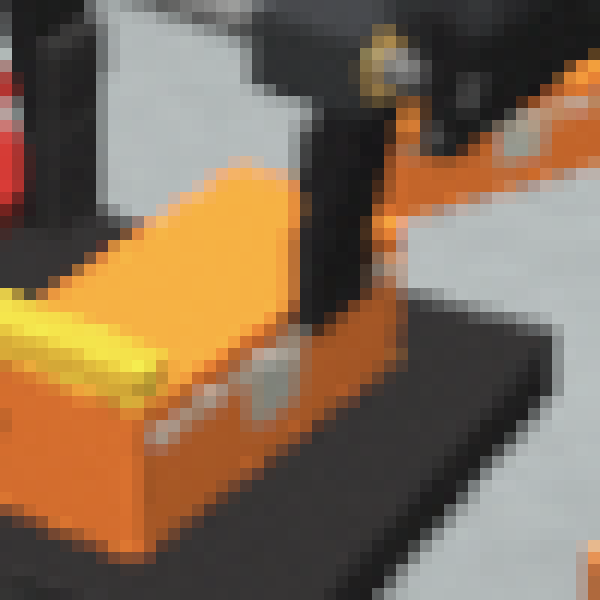

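```bash
python3 - <<'E'
from go import *
s=capture("side")
for px in [(365.8,168.3),(340+375/12,160+75/12),(335+470/8,140+75/8),(335+340/8,140+260/8),(335+215/8,140+180/8)]:
    o,d=ray(s,*px)
    for x in(.47,.48,.49):
        print(px,np.round(o+d*(x-o[0])/d[0],4))
crop(s,300,90,130,110,6,"pics/g4.png")
E
```

```text
(365.8, 168.3) [ 0.47   -0.1701  0.1387]
(365.8, 168.3) [ 0.48   -0.1876  0.128 ]
(365.8, 168.3) [ 0.49   -0.2051  0.1172]
(371.25, 166.25) [ 0.47   -0.1981  0.1324]
(371.25, 166.25) [ 0.48   -0.2162  0.1215]
(371.25, 166.25) [ 0.49   -0.2343  0.1106]
(393.75, 149.375) [ 0.47   -0.3231  0.1314]
(393.75, 149.375) [ 0.48   -0.3439  0.1205]
(393.75, 149.375) [ 0.49   -0.3648  0.1096]
(377.5, 172.5) [ 0.47   -0.2346  0.0973]
(377.5, 172.5) [ 0.48   -0.2535  0.0857]
(377.5, 172.5) [ 0.49   -0.2724  0.074 ]
(361.875, 162.5) [ 0.47   -0.1494  0.1642]
(361.875, 162.5) [ 0.48   -0.1665  0.154 ]
(361.875, 162.5) [ 0.49   -0.1835  0.1438]
```

View pics/g4.png

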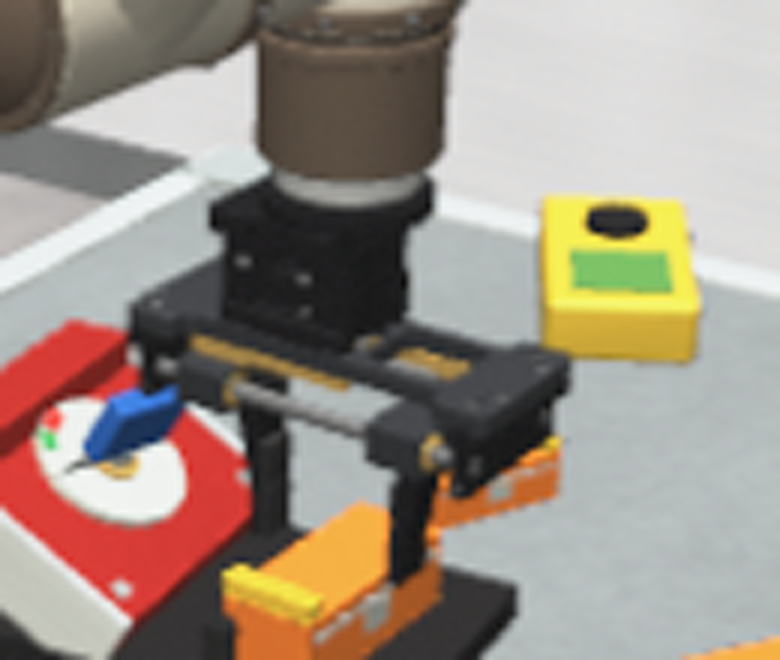

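```bash
python3 -m crank '[{"linear":[0,0,0.004],"delta_rot":[0,0,0],"gripper":75},{"linear":[0,0,0.002],"delta_rot":[0,0,0],"gripper":75},{"linear":[0,0,0],"delta_rot":[0,0,0],"gripper":75}]'; python3 -m crank '[{"linear":[0,0,0.002],"delta_rot":[0,0,0],"gripper":75}]';python3 -m crank '[{"linear":[0,0,0.001],"delta_rot":[0,0,0],"gripper":75}]'
```

```text
time_s: 4.18
tcp_pos: [0.5195, -0.209, 0.0221]
ee_rot: [[-0.04, -0.999, -0.001], [-0.999, 0.04, 0.0], [-0.0, 0.001, -1.0]]
wrist_force: [0.3, -0.0, -0.2]
gripper_width: 0.75
time_s: 4.3
tcp_pos: [0.52, -0.209, 0.0205]
ee_rot: [[-0.04, -0.999, 0.0], [-0.999, 0.04, -0.0], [0.0, -0.0, -1.0]]
wrist_force: [0.5, -0.6, 1.3]
gripper_width: 0.75
time_s: 4.42
tcp_pos: [0.5197, -0.209, 0.0193]
ee_rot: [[-0.04, -0.999, -0.0], [-0.999, 0.04, 0.0], [-0.0, 0.0, -1.0]]
wrist_force: [-0.3, -0.4, 0.4]
gripper_width: 0.75
```

```bash
python3 -m crank '[{"linear":[0,0,0.002],"delta_rot":[0,0,0],"gripper":75}]'; python3 -m crank '[{"linear":[0,0,0.002],"delta_rot":[0,0,0],"gripper":75}]'
python3 - <<'E'
from go import *
t=capture("top");s=capture("side")
crop(s,335,140,70,70,8,"pics/g5.png")
E
```

```text
time_s: 4.55
tcp_pos: [0.5198, -0.209, 0.0174]
ee_rot: [[-0.04, -0.999, 0.0], [-0.999, 0.04, -0.0], [0.0, -0.0, -1.0]]
wrist_force: [-0.4, -0.1, 0.4]
gripper_width: 0.748
time_s: 4.68
tcp_pos: [0.5198, -0.209, 0.0153]
ee_rot: [[-0.04, -0.999, -0.0], [-0.999, 0.04, 0.0], [-0.0, 0.0, -1.0]]
wrist_force: [0.4, 0.7, -0.8]
gripper_width: 0.748
```

View pics/g5.png

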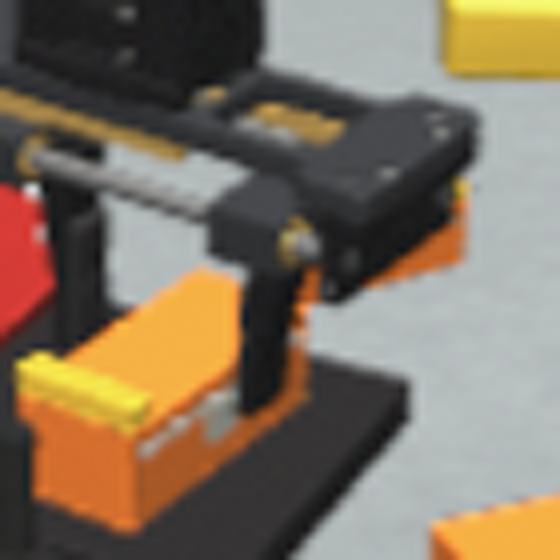

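```bash
python3 -m crank '[{"linear":[0,0,0.005],"delta_rot":[0,0,0],"gripper":75},{"linear":[0,0,0.005],"delta_rot":[0,0,0],"gripper":75},{"linear":[0,0,0],"delta_rot":[0,0,0],"gripper":75}]'
python3 -m crank '[{"linear":[0,0,0.004],"delta_rot":[0,0,0],"gripper":75},{"linear":[0,0,0],"delta_rot":[0,0,0],"gripper":75}]'
python3 - <<'E'
from go import *
s=capture("side")
crop(s,335,140,70,70,8,"pics/g6.png")
E
```

```text
time_s: 5.15
tcp_pos: [0.5192, -0.2089, 0.0048]
ee_rot: [[-0.04, -0.999, -0.001], [-0.999, 0.04, 0.0], [-0.0, 0.001, -1.0]]
wrist_force: [-0.1, 0.1, -0.1]
gripper_width: 0.75
time_s: 5.4
tcp_pos: [0.5195, -0.209, 0.0011]
ee_rot: [[-0.04, -0.999, -0.001], [-0.999, 0.04, 0.0], [-0.0, 0.001, -1.0]]
wrist_force: [-0.1, -0.2, 0.3]
gripper_width: 0.749
```

View pics/g6.png

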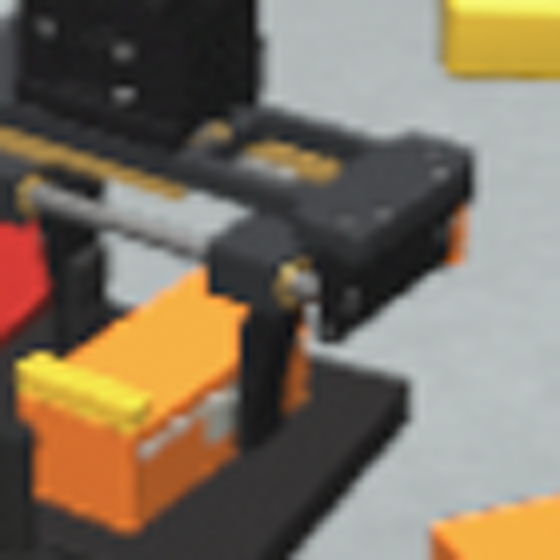

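```bash
python3 -m crank '[{"linear":[0,0,0],"delta_rot":[0,0,0],"gripper":0},{"linear":[0,0,0],"delta_rot":[0,0,0],"gripper":0},{"linear":[0,0,0],"delta_rot":[0,0,0],"gripper":0},{"linear":[0,0,0],"delta_rot":[0,0,0],"gripper":0},{"linear":[0,0,0],"delta_rot":[0,0,0],"gripper":0}]'
python3 -m crank '[{"linear":[0,0,-0.005],"delta_rot":[0,0,0],"gripper":0},{"linear":[0,0,-0.01],"delta_rot":[0,0,0],"gripper":0},{"linear":[0,0,0],"delta_rot":[0,0,0],"gripper":0}]'
python3 - <<'E'
from go import *
s=capture("side");print(np.round(r.sense()["wrist_force"],2))
crop(s,335,140,70,70,8,"pics/g7.png")
E
```

```text
time_s: 6.08
tcp_pos: [0.5202, -0.209, 0.0016]
ee_rot: [[-0.04, -0.999, 0.001], [-0.999, 0.04, -0.0], [0.0, -0.001, -1.0]]
wrist_force: [1.2, -0.5, -0.8]
gripper_width: 0.551
time_s: 6.45
tcp_pos: [0.5204, -0.2091, 0.0175]
ee_rot: [[-0.04, -0.999, 0.002], [-0.999, 0.04, -0.0], [0.0, -0.002, -1.0]]
wrist_force: [0.6, -0.5, -1.7]
gripper_width: 0.551
[ 0.48 -0.12 -3.23]
```

View pics/g7.png

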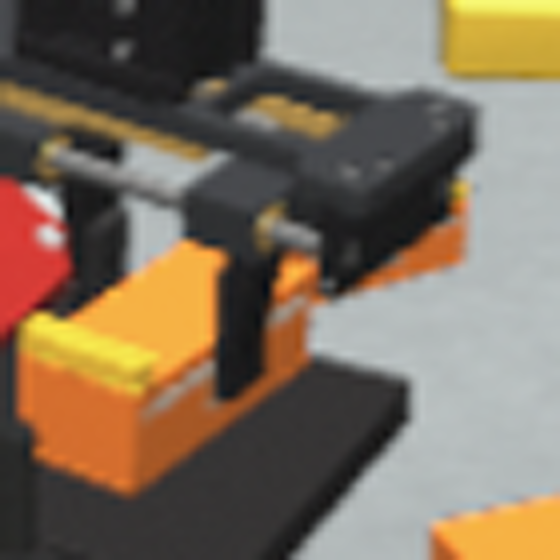

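```bash
python3 -m crank '[{"linear":[0,0,-0.03],"delta_rot":[0,0,0],"gripper":0},{"linear":[0,0,-0.05],"delta_rot":[0,0,0],"gripper":0},{"linear":[0,0,-0.05],"delta_rot":[0,0,0],"gripper":0},{"linear":[0,0,-0.02],"delta_rot":[0,0,0],"gripper":0},{"linear":[0,0,0],"delta_rot":[0,0,-0.02],"gripper":0}]'; python3 -c "
from go import *
need(down(178.9),[.6173,.2172,.165])"
```

```text
time_s: 7.12
tcp_pos: [0.5205, -0.209, 0.168]
ee_rot: [[-0.019, -1.0, 0.004], [-1.0, 0.019, -0.0], [0.0, -0.004, -1.0]]
wrist_force: [-0.4, -0.4, -3.8]
gripper_width: 0.548
t 7.12 tcp [ 0.5205 -0.209   0.168 ] lin(now axes) [-0.4279 -0.0887  0.0033] rot [-0.0038 -0.0001  0.0003] lin after rot [-0.428  -0.0886  0.003 ] F [-0.4 -0.4 -3.8] w 0.548 j [ -5.  17. -10.  -0. -63.   4.]
```

```bash
python3 -m crank '[{"linear":[-0.03,-0.006,0],"delta_rot":[-0.002,0,0],"gripper":0},{"linear":[-0.045,-0.009,0],"delta_rot":[-0.002,0,0],"gripper":0},{"linear":[-0.05,-0.011,0],"delta_rot":[0,0,0],"gripper":0},{"linear":[-0.05,-0.011,0],"delta_rot":[0,0,0],"gripper":0},{"linear":[-0.05,-0.011,0],"delta_rot":[0,0,0],"gripper":0},{"linear":[-0.05,-0.011,0],"delta_rot":[0,0,0],"gripper":0},{"linear":[-0.05,-0.011,0],"delta_rot":[0,0,0],"gripper":0},{"linear":[-0.05,-0.011,0],"delta_rot":[0,0,0],"gripper":0},{"linear":[-0.033,-0.006,0],"delta_rot":[0,0,0],"gripper":0},{"linear":[-0.02,-0.002,0],"delta_rot":[0,0,0],"gripper":0}]';python3 -m crank '[{"linear":[0,0,0.03],"delta_rot":[0,0,0],"gripper":0},{"linear":[0,0,0.03],"delta_rot":[0,0,0],"gripper":0},{"linear":[0,0,0],"delta_rot":[0,0,0],"gripper":0}]'; python3 - <<'E'
from go import *
need(down(178.9),[.6173,.2172,.07])
t=capture("top");s=capture("side")
crop(s,160,170,130,110,6,"pics/p1.png")
crop(t,150,120,130,90,6,"pics/p1t.png")
E
```

```text
time_s: 8.38
tcp_pos: [0.6162, 0.2183, 0.1632]
ee_rot: [[-0.019, -1.0, -0.008], [-1.0, 0.019, -0.002], [0.002, 0.008, -1.0]]
wrist_force: [-0.5, -0.7, -1.8]
gripper_width: 0.553
time_s: 8.75
tcp_pos: [0.6143, 0.2152, 0.1021]
ee_rot: [[-0.021, -1.0, -0.012], [-1.0, 0.021, -0.004], [0.004, 0.012, -1.0]]
wrist_force: [-0.3, -0.0, -1.6]
gripper_width: 0.551
t 8.75 tcp [0.6143 0.2152 0.1021] lin(now axes) [-0.0022 -0.0034  0.0321] rot [ 0.012  -0.0043 -0.0017] lin after rot [-0.002  -0.003   0.0321] F [-0.3 -0.  -1.6] w 0.551 j [ 33.  29.  -1.  -0. -61. -35.]
```

View pics/p1.png

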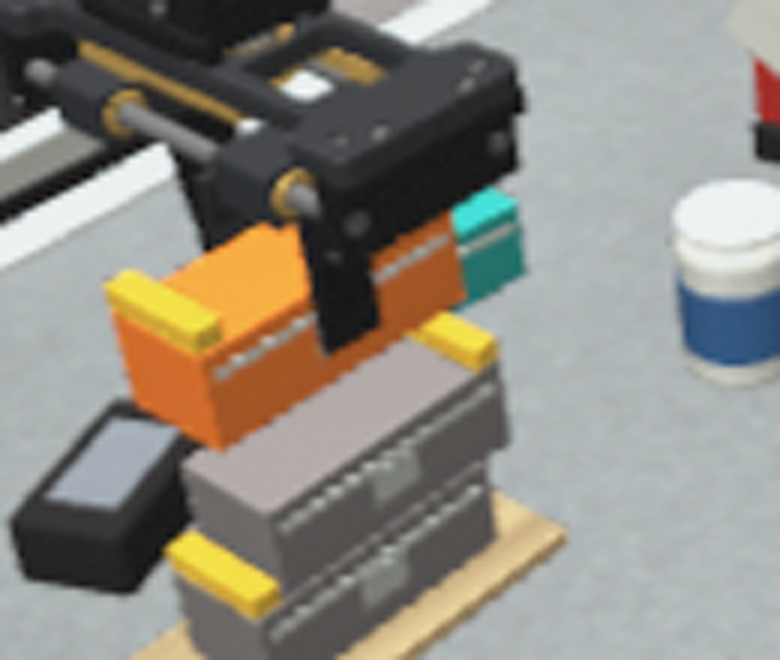

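View pics/p1t.png

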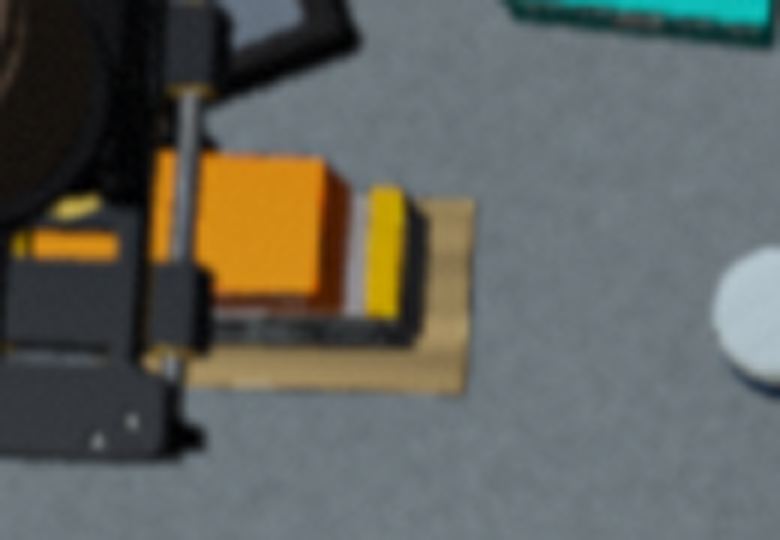

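```bash
python3 -m crank '[{"linear":[-0.002,-0.003,0.006],"delta_rot":[0.012,-0.004,-0.002],"gripper":0},{"linear":[0,0,0],"delta_rot":[0,0,0],"gripper":0},{"linear":[0,0,0],"delta_rot":[0,0,0],"gripper":0}]'; python3 - <<'E'
from go import *
need(down(178.9),[.6173,.2172,.07])
t=capture("top");s=capture("side")
import pickle; pickle.dump((t,s),open("cams2.pkl","wb"))
print(r.sense()["ee_rot"])
im=cv2.resize(s["img"][200:255,170:245],None,fx=10,fy=10,interpolation=cv2.INTER_CUBIC)
z0=r.sense()["tcp_pos"][2]+.0187
a=np.radians(88.9);y=np.array([np.cos(a),np.sin(a),0]);x=np.array([y[1],-y[0],0]);c=np.array([.6173,.2172,z0+.02])
for sx,sy,z in[(-24,-55,20),(24,-55,20),(24,43,30),(-24,43,30),(24,55,30),(-24,55,30),(-24,-55,-20),(-24,55,-20)]:
    p=proj(s,c+x*sx/1e3+y*sy/1e3+np.array([0,0,z/1e3])); q=((p-[170,200])+.5)*10-.5; cv2.circle(im,tuple(q.astype(int)),4,(255,0,255),-1)
cv2.imwrite("pics/p2.png",im)
E
```

```text
time_s: 9.22
tcp_pos: [0.6203, 0.2192, 0.1007]
ee_rot: [[-0.018, -1.0, 0.009], [-1.0, 0.018, 0.004], [-0.004, -0.009, -1.0]]
wrist_force: [0.4, 0.1, -2.7]
gripper_width: 0.551
t 9.22 tcp [0.6203 0.2192 0.1007] lin(now axes) [0.0021 0.0032 0.0307] rot [-0.0087  0.0044  0.0013] lin after rot [0.002  0.0029 0.0307] F [ 0.4  0.1 -2.7] w 0.551 j [ 34.  29.  -2.   0. -59. -35.]
[[-0.01799713 -0.99979982  0.00874239]
 [-0.99982832  0.01803482  0.00425122]
 [-0.00440803 -0.00866438 -0.99995275]]
```

View pics/p2.png

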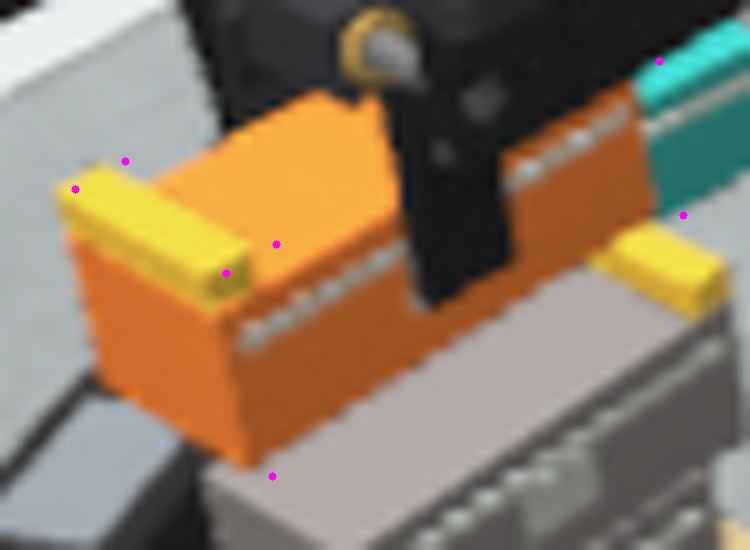

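```bash
python3 -m crank '[{"linear":[0,0,0],"delta_rot":[0,0,0],"gripper":0},{"linear":[0,0,0],"delta_rot":[0,0,0],"gripper":0},{"linear":[0,0,0],"delta_rot":[0,0,0],"gripper":0}]'; python3 - <<'E'
from go import *
need(down(178.9),[.6173,.2172,.07])
E
```

```text
time_s: 9.7
tcp_pos: [0.6201, 0.2191, 0.1001]
ee_rot: [[-0.018, -1.0, 0.008], [-1.0, 0.018, 0.004], [-0.004, -0.008, -1.0]]
wrist_force: [1.5, 0.7, -2.6]
gripper_width: 0.546
t 9.7 tcp [0.6201 0.2191 0.1001] lin(now axes) [0.0021 0.003  0.0301] rot [-0.008   0.004   0.0012] lin after rot [0.002  0.0027 0.0301] F [ 1.5  0.7 -2.6] w 0.546 j [ 34.  29.  -2.   0. -59. -35.]
```

```bash
python3 -m crank '[{"linear":[0.002,0.003,0],"delta_rot":[-0.008,0.004,0.001],"gripper":0},{"linear":[0,0,0.008],"delta_rot":[0,0,0],"gripper":0},{"linear":[0,0,0.008],"delta_rot":[0,0,0],"gripper":0},{"linear":[0,0,0.006],"delta_rot":[0,0,0],"gripper":0},{"linear":[0,0,0],"delta_rot":[0,0,0],"gripper":0},{"linear":[0,0,0],"delta_rot":[0,0,0],"gripper":0},{"linear":[0,0,0],"delta_rot":[0,0,0],"gripper":0}]'; python3 - <<'E'
from go import *
need(down(178.9),[.6173,.2172,.07])
s=capture("side");t=capture("top")
crop(s,165,190,90,65,8,"pics/p3.png");crop(t,155,130,90,60,8,"pics/p3t.png")
need(down(178.9),[.6173,.2172,.07])
E
```

```text
time_s: 10.58
tcp_pos: [0.6173, 0.2173, 0.0785]
ee_rot: [[-0.019, -1.0, 0.001], [-1.0, 0.019, 0.0], [-0.0, -0.001, -1.0]]
wrist_force: [0.0, 0.4, -3.0]
gripper_width: 0.552
t 10.57 tcp [0.6173 0.2173 0.0785] lin(now axes) [0.0001 0.     0.0085] rot [-0.0007  0.0004  0.0002] lin after rot [0.0001 0.     0.0085] F [ 0.   0.4 -3. ] w 0.552 j [ 34.  30.  -3.   0. -57. -35.]
t 10.68 tcp [0.6172 0.2173 0.0784] lin(now axes) [ 0.0001 -0.0001  0.0084] rot [-0.0006  0.0004  0.0002] lin after rot [ 0.0001 -0.0001  0.0084] F [-0.  -0.6 -3.4] w 0.549 j [ 34.  30.  -3.   0. -57. -35.]
```

View pics/p3.png

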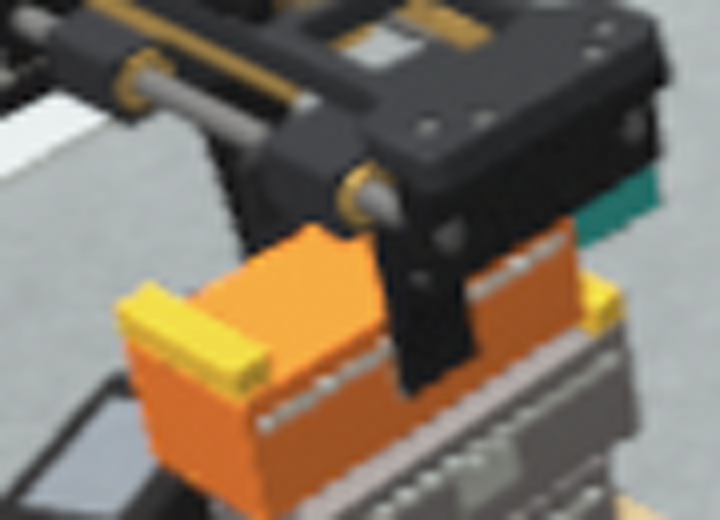

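View pics/p3t.png

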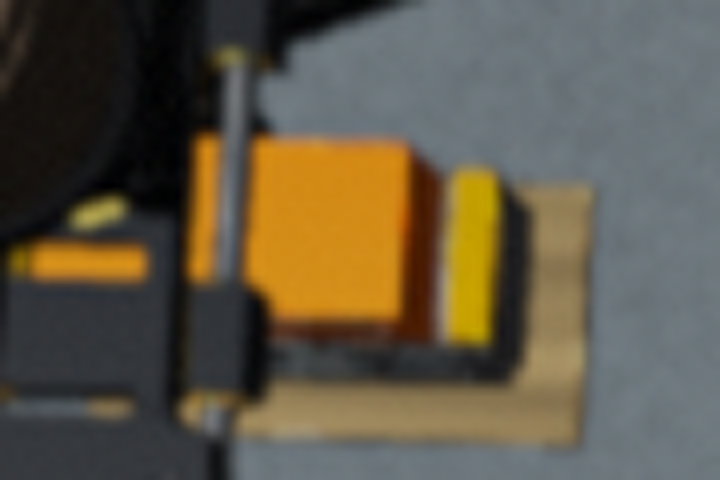

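```bash
python3 -m crank '[{"linear":[0,0,0.004],"delta_rot":[0,0,0],"gripper":0},{"linear":[0,0,0.002],"delta_rot":[0,0,0],"gripper":0},{"linear":[0,0,0],"delta_rot":[0,0,0],"gripper":0}]';python3 -m crank '[{"linear":[0,0,0.001],"delta_rot":[0,0,0],"gripper":0},{"linear":[0,0,0],"delta_rot":[0,0,0],"gripper":0}]';python3 -m crank '[{"linear":[0,0,0.001],"delta_rot":[0,0,0],"gripper":0},{"linear":[0,0,0],"delta_rot":[0,0,0],"gripper":0}]'
```

```text
time_s: 11.05
tcp_pos: [0.6168, 0.217, 0.0717]
ee_rot: [[-0.019, -1.0, -0.001], [-1.0, 0.019, -0.0], [0.0, 0.001, -1.0]]
wrist_force: [0.2, -0.3, -2.3]
gripper_width: 0.552
time_s: 11.3
tcp_pos: [0.617, 0.2171, 0.071]
ee_rot: [[-0.019, -1.0, -0.0], [-1.0, 0.019, -0.0], [0.0, 0.0, -1.0]]
wrist_force: [-0.9, 0.2, -2.4]
gripper_width: 0.549
time_s: 11.55
tcp_pos: [0.617, 0.2171, 0.07]
ee_rot: [[-0.019, -1.0, -0.0], [-1.0, 0.019, -0.0], [0.0, 0.0, -1.0]]
wrist_force: [0.4, -0.6, -1.9]
gripper_width: 0.547
```

```bash
python3 -m crank '[{"linear":[0,0,0.001],"delta_rot":[0,0,0],"gripper":0},{"linear":[0,0,0],"delta_rot":[0,0,0],"gripper":0}]';python3 -m crank '[{"linear":[0,0,0.001],"delta_rot":[0,0,0],"gripper":0},{"linear":[0,0,0],"delta_rot":[0,0,0],"gripper":0}]'
```

```text
time_s: 11.8
tcp_pos: [0.6172, 0.2172, 0.0696]
ee_rot: [[-0.019, -1.0, 0.0], [-1.0, 0.019, 0.0], [-0.0, -0.0, -1.0]]
wrist_force: [-1.0, 0.3, 1.6]
gripper_width: 0.549
time_s: 12.05
tcp_pos: [0.6172, 0.2172, 0.0696]
ee_rot: [[-0.019, -1.0, 0.001], [-1.0, 0.019, 0.0], [-0.0, -0.001, -1.0]]
wrist_force: [-3.6, -0.3, 5.6]
gripper_width: 0.55
```

```bash
python3 -m crank '[{"linear":[0,0,-0.001],"delta_rot":[0,0,0],"gripper":0},{"linear":[0,0,0],"delta_rot":[0,0,0],"gripper":58},{"linear":[0,0,0],"delta_rot":[0,0,0],"gripper":65},{"linear":[0,0,0],"delta_rot":[0,0,0],"gripper":75},{"linear":[0,0,0],"delta_rot":[0,0,0],"gripper":75}]';python3 -m crank '[{"linear":[0,0,-0.015],"delta_rot":[0,0,0],"gripper":75},{"linear":[0,0,-0.03],"delta_rot":[0,0,0],"gripper":75},{"linear":[0,0,-0.05],"delta_rot":[0,0,0],"gripper":75},{"linear":[0,0,-0.05],"delta_rot":[0,0,0],"gripper":75},{"linear":[0.04,0,0],"delta_rot":[0,0,0],"gripper":75},{"linear":[0.05,0,0],"delta_rot":[0,0,0],"gripper":75},{"linear":[0.05,0,0],"delta_rot":[0,0,0],"gripper":75},{"linear":[0.05,0,0],"delta_rot":[0,0,0],"gripper":75},{"linear":[0.04,0,0],"delta_rot":[0,0,0],"gripper":75},{"linear":[0,0,0],"delta_rot":[0,0,0],"gripper":75}]'; python3 - <<'E'
from go import *
s=capture("side");t=capture("top")
import pickle; pickle.dump((t,s),open("cams3.pkl","wb"))
crop(s,165,190,90,75,8,"pics/q1.png");crop(t,155,130,90,60,8,"pics/q1t.png")
E
```

```text
time_s: 12.68
tcp_pos: [0.6171, 0.2171, 0.069]
ee_rot: [[-0.019, -1.0, 0.0], [-1.0, 0.019, -0.0], [0.0, -0.0, -1.0]]
wrist_force: [-0.2, -0.8, 0.0]
gripper_width: 0.733
time_s: 13.92
tcp_pos: [0.6127, -0.0154, 0.2155]
ee_rot: [[-0.023, -1.0, 0.002], [-1.0, 0.023, -0.0], [0.0, -0.002, -1.0]]
wrist_force: [-0.1, -0.1, 0.5]
gripper_width: 0.753
```

View pics/q1.png

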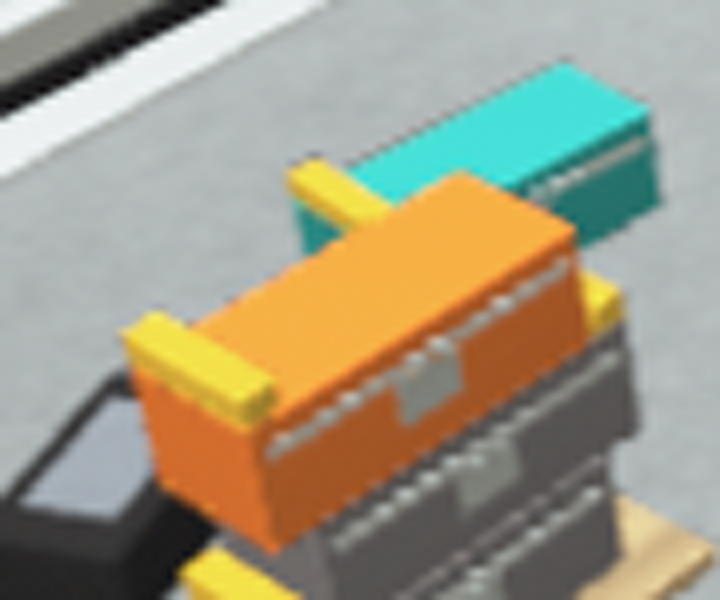

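View pics/q1t.png

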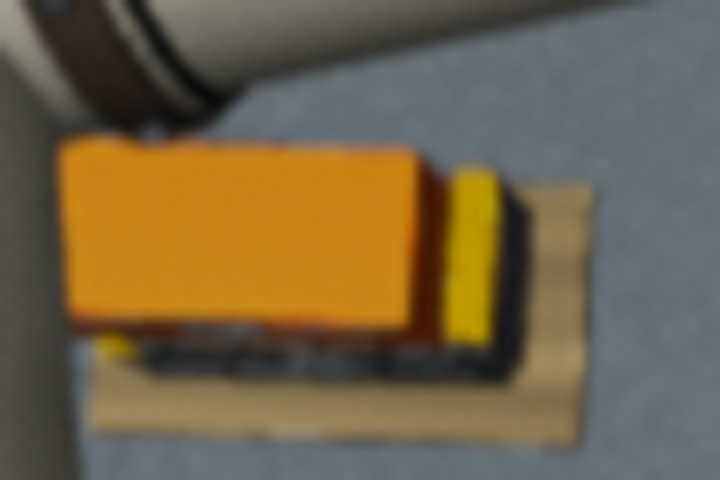

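```bash
python3 - <<'E'
from m import *
import pickle
t,s=pickle.load(open("cams3.pkl","rb"))
hs=cv2.cvtColor(t["img"],cv2.COLOR_BGR2HSV); print(hs[160,160:216].tolist()[-14:])
cn=mask(t,(10,100,175),(21,255,255),(155,140,60,40)); x=rect(t,cn,.128)
P=np.array([onz(t,u,v,.128) for u,v in cn]); print("y range",P[:,1].min(),P[:,1].max(), "x",P[:,0].min(),P[:,0].max())
print("lip");rect(t,mask(t,(18,180,120),(32,255,255),(208,140,26,40)),.098)
E
```

```text
[[19, 228, 201], [19, 231, 200], [19, 226, 203], [17, 233, 196], [14, 247, 162], [11, 247, 97], [10, 244, 67], [11, 241, 72], [19, 255, 99], [23, 253, 153], [24, 255, 183], [24, 255, 188], [24, 255, 187], [24, 255, 179]]
centre 615.6 210.0 size 94.5 46.8 ang 88.9
y range 0.162819211157365 0.25688531917464963 x 0.5917374614526147 0.6397167708949707
lip
centre 615.5 154.1 size 13.5 47.5 ang 88.5
```

```bash
cat > hd.py <<'E'
from go import *
from unit import *
A=np.radians(14.35)
yh=np.cos(A)*yu+np.sin(A)*es; gx=np.cross(yh,n)
RT=np.column_stack([-yh,-gx,-n])
OFF=.030
def tgt(h,off=OFF): # true tip at h (m) above grip along n -> reported tcp
    return grip+h*n-off*n
E
python3 - <<'E'
from hd import *
print(np.linalg.det(RT),np.round(RT,3).tolist())
need(RT,tgt(.07))
p=np.array(r.sense()["tcp_pos"]); R=np.array(r.sense()["ee_rot"])
print(tgt(.07))
# translate first at z=.2155 to xy of target, in present axes
q=tgt(.07).copy(); q[2]=.2155; q[0]-=.0; print("flat",np.round(R.T@(q-p),4))
E
```

```text
1.0 [[-0.12, -0.859, 0.498], [-0.985, 0.165, 0.048], [-0.124, -0.484, -0.866]]
t 14.03 tcp [ 0.6129 -0.013   0.2151] lin(now axes) [0.1924 0.0021 0.0725] rot [ 0.5137 -0.0952  0.1306] lin after rot [0.1991 0.0083 0.0506] F [ 0.5 -0.1  0.2] w 0.747 j [ 14.  20.   1.   0. -71. -15.]
[ 0.60706923 -0.20528653  0.14255383]
flat [ 0.1924  0.002  -0.0005]
```

```bash
python3 -m crank '[{"linear":[0.04,0,0],"delta_rot":[0,0,0],"gripper":45},{"linear":[0.05,0,0],"delta_rot":[0,0,0],"gripper":45},{"linear":[0.05,0.002,0],"delta_rot":[0,0,0],"gripper":45},{"linear":[0.05,0,0],"delta_rot":[0,0,0],"gripper":45},{"linear":[0,0,0],"delta_rot":[0.103,-0.019,0.026],"gripper":45},{"linear":[0,0,0],"delta_rot":[0.103,-0.019,0.026],"gripper":45},{"linear":[0,0,0],"delta_rot":[0.103,-0.019,0.026],"gripper":45},{"linear":[0,0,0],"delta_rot":[0.103,-0.019,0.026],"gripper":45},{"linear":[0,0,0],"delta_rot":[0.102,-0.019,0.026],"gripper":45},{"linear":[0,0,0],"delta_rot":[0,0,0],"gripper":45}]'; python3 -m crank '[{"linear":[0,0,0],"delta_rot":[0,0,0],"gripper":45},{"linear":[0,0,0],"delta_rot":[0,0,0],"gripper":45}]'; python3 - <<'E'
from hd import *
need(RT,tgt(.07))
s=capture("side");t=capture("top")
crop(s,290,80,130,110,6,"pics/h1.png");crop(t,310,100,130,110,6,"pics/h1t.png")
E
```

```text
time_s: 15.28
tcp_pos: [0.6059, -0.2016, 0.2142]
ee_rot: [[-0.118, -0.861, 0.495], [-0.985, 0.163, 0.05], [-0.124, -0.482, -0.867]]
wrist_force: [0.8, 0.5, 0.1]
gripper_width: 0.451
time_s: 15.52
tcp_pos: [0.6082, -0.2023, 0.2145]
ee_rot: [[-0.117, -0.86, 0.497], [-0.985, 0.163, 0.049], [-0.123, -0.484, -0.867]]
wrist_force: [0.8, -0.2, 0.4]
gripper_width: 0.447
t 15.53 tcp [ 0.6082 -0.2023  0.2145] lin(now axes) [0.0119 0.0353 0.0616] rot [0.0013 0.0001 0.0028] lin after rot [0.012  0.0354 0.0616] F [ 0.8 -0.2  0.4] w 0.447 j [ -8.  10. -15. -11. -36.   7.]
```

View pics/h1.png

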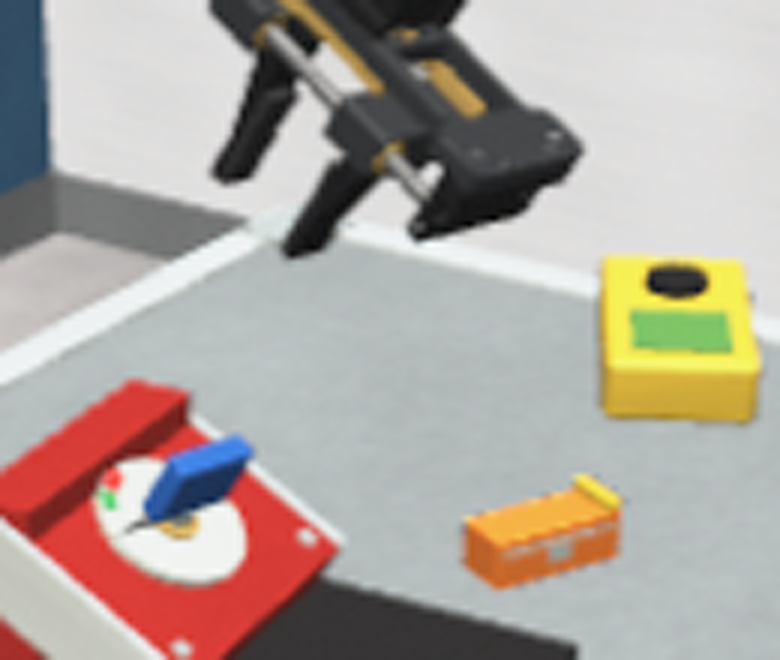

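View pics/h1t.png

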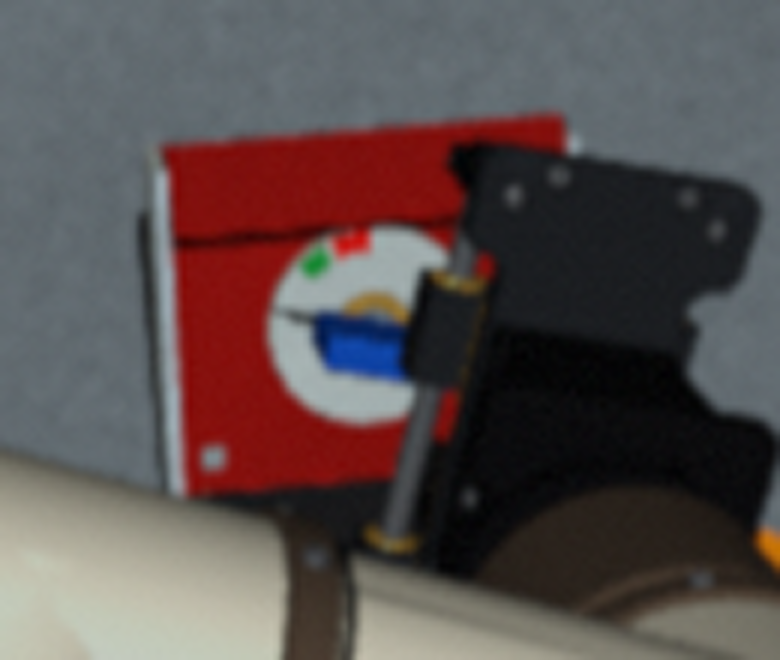

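```bash
python3 - <<'E'
from hd import *
s=capture("side");st=r.sense();p=np.array(st["tcp_pos"]);R=np.array(st["ee_rot"])
def f(q): return np.round((proj(s,q)-[290,80]+.5)*6-.5)
for nm,o in(("tool",p-.03*R[:,2]),("world",p+[0,0,.03]),("none",p)):
    print(nm,[f(o+k*.0265*R[:,1]).tolist() for k in(-1,1)], "mid",f(o))
E
```

```text
tool [[228.0, 184.0], [302.0, 266.0]] mid [264. 224.]
world [[198.0, 170.0], [272.0, 251.0]] mid [235. 210.]
none [[199.0, 234.0], [272.0, 315.0]] mid [235. 274.]
```

```bash
python3 -m crank '[{"linear":[0.006,0.018,0],"delta_rot":[0.001,0,0.003],"gripper":45},{"linear":[0.006,0.018,0],"delta_rot":[0,0,0],"gripper":45},{"linear":[0,0,0.03],"delta_rot":[0,0,0],"gripper":45},{"linear":[0,0,0.03],"delta_rot":[0,0,0],"gripper":45},{"linear":[0,0,0.025],"delta_rot":[0,0,0],"gripper":45},{"linear":[0,0,0.01],"delta_rot":[0,0,0],"gripper":45},{"linear":[0,0,0],"delta_rot":[0,0,0],"gripper":45},{"linear":[0,0,0],"delta_rot":[0,0,0],"gripper":45},{"linear":[0,0,0],"delta_rot":[0,0,0],"gripper":45}]'; python3 - <<'E'
from hd import *
need(RT,tgt(.035))
s=capture("side");t=capture("top")
crop(s,280,110,90,80,8,"pics/h2.png");crop(t,330,110,90,80,8,"pics/h2t.png")
E
```

```text
time_s: 16.8
tcp_pos: [0.622, -0.2042, 0.1142]
ee_rot: [[-0.121, -0.858, 0.499], [-0.985, 0.167, 0.048], [-0.124, -0.486, -0.865]]
wrist_force: [0.1, 0.1, 0.3]
gripper_width: 0.453
t 16.8 tcp [ 0.622  -0.2042  0.1142] lin(now axes) [-0.0006 -0.0011  0.0029] rot [-0.0016 -0.0002 -0.0013] lin after rot [-0.0006 -0.0011  0.0029] F [0.1 0.1 0.3] w 0.453 j [ -8.  17. -20. -17. -25.  13.]
```

View pics/h2.png

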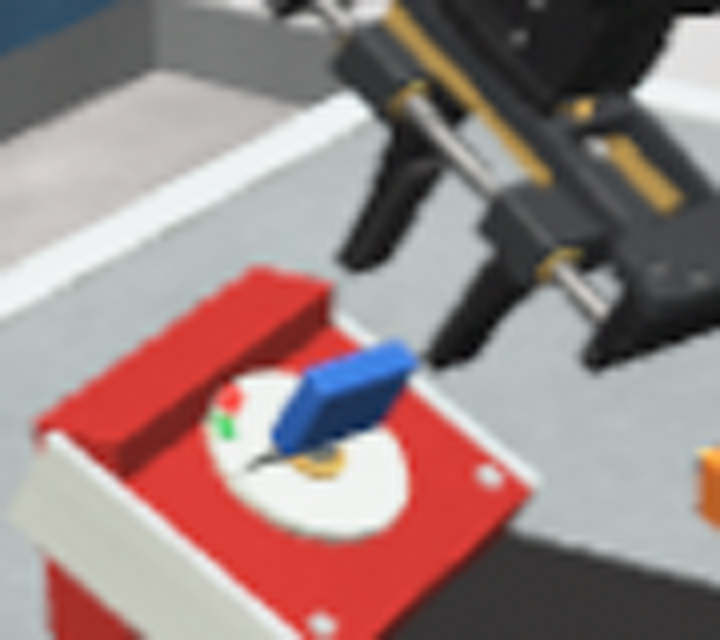

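View pics/h2t.png

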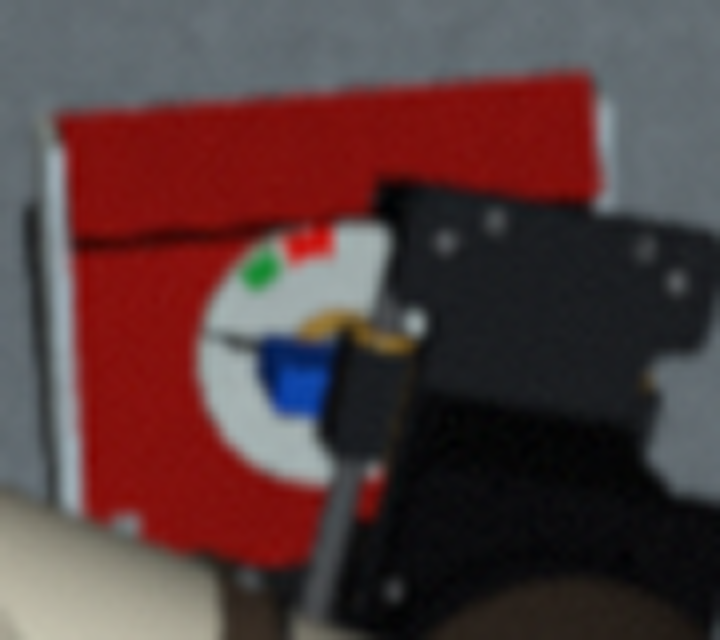

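```bash
python3 - <<'E'
from hd import *
s=capture("side");st=r.sense();p=np.array(st["tcp_pos"]);R=np.array(st["ee_rot"])
def f(q): return np.round((proj(s,q)-[280,110]+.5)*8-.5).tolist()
for o in(.03,.034,.04):
    print(o,[f(p-o*R[:,2]+k*.0265*R[:,1]) for k in(-1,1)])
print("bar top ends",[f(grip+.014*n+k*.025*yh) for k in(-1,1)],"grip",f(grip))
E
```

```text
0.03 [[357.0, 270.0], [449.0, 378.0]]
0.034 [[361.0, 262.0], [454.0, 370.0]]
0.04 [[369.0, 250.0], [462.0, 358.0]]
bar top ends [[418.0, 351.0], [322.0, 383.0]] grip [354.0, 393.0]
```

```bash
python3 -m crank '[{"linear":[-0.0006,-0.001,0.015],"delta_rot":[-0.0016,0,-0.0013],"gripper":45},{"linear":[0,0,0.02],"delta_rot":[0,0,0],"gripper":45},{"linear":[0,0,0],"delta_rot":[0,0,0],"gripper":45}]';python3 -m crank '[{"linear":[0,0,0.01],"delta_rot":[0,0,0],"gripper":45},{"linear":[0,0,0.01],"delta_rot":[0,0,0],"gripper":45},{"linear":[0,0,0],"delta_rot":[0,0,0],"gripper":45},{"linear":[0,0,0],"delta_rot":[0,0,0],"gripper":45},{"linear":[0,0,0],"delta_rot":[0,0,0],"gripper":45}]'; python3 - <<'E'
from hd import *
need(RT,tgt(-.0185))
s=capture("side");t=capture("top")
crop(s,280,110,90,80,8,"pics/h3.png");crop(t,330,110,90,80,8,"pics/h3t.png")
st=r.sense();print(np.round(st["moment"],3),np.round(np.array(st["moment"])@n,3))
E
```

```text
time_s: 17.32
tcp_pos: [0.6397, -0.2014, 0.0799]
ee_rot: [[-0.121, -0.862, 0.492], [-0.985, 0.166, 0.05], [-0.125, -0.479, -0.869]]
wrist_force: [-0.0, -0.6, -0.4]
gripper_width: 0.45
time_s: 17.95
tcp_pos: [0.6503, -0.201, 0.0663]
ee_rot: [[-0.12, -0.86, 0.497], [-0.985, 0.166, 0.048], [-0.124, -0.483, -0.867]]
wrist_force: [-0.5, -0.4, 0.1]
gripper_width: 0.45
t 17.95 tcp [ 0.6503 -0.201   0.0663] lin(now axes) [-0.     -0.0006  0.0007] rot [ 0.0012 -0.0002 -0.0002] lin after rot [-0.     -0.0006  0.0007] F [-0.5 -0.4  0.1] w 0.45 j [ -8.  23. -18. -19. -21.  15.]
[-0.054  1.149  0.011] -0.019
```

View pics/h3.png

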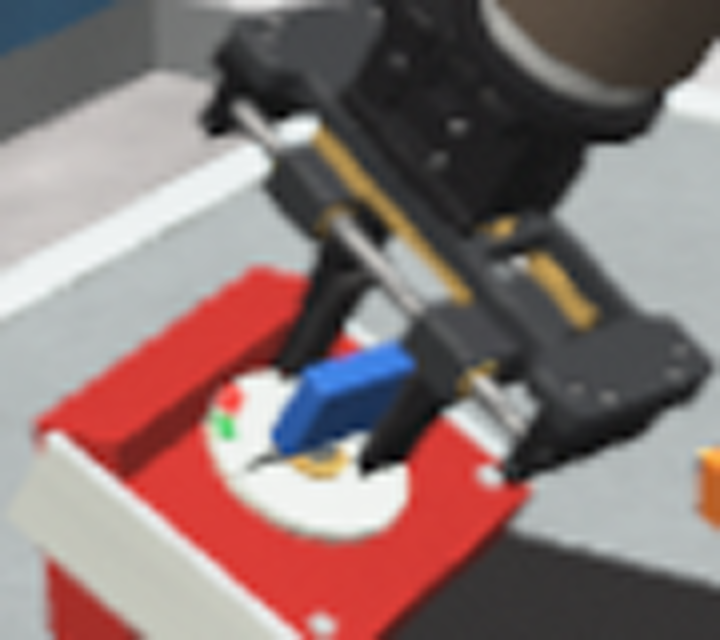

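View pics/h3t.png

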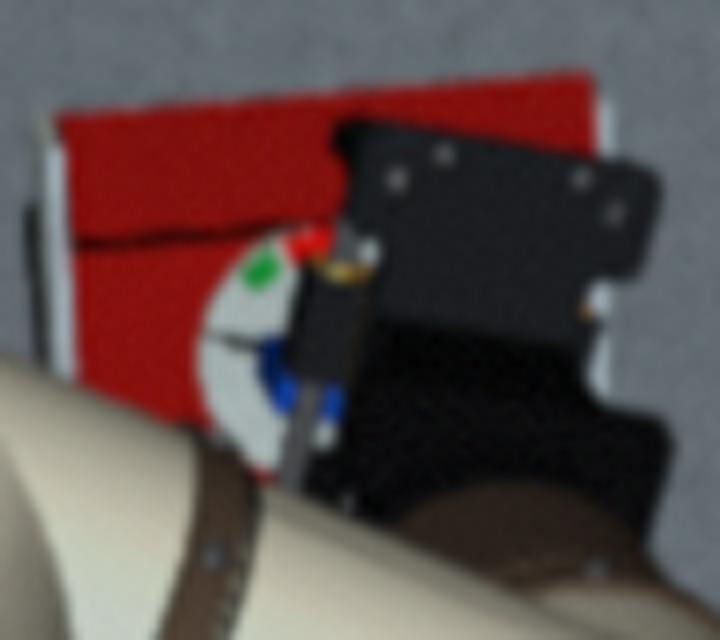

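```bash
python3 - <<'E'
from hd import *
s=capture("side");st=r.sense();p=np.array(st["tcp_pos"]);R=np.array(st["ee_rot"])
def f(q): return np.round((proj(s,q)-[280,110]+.5)*8-.5).tolist()
for o in(.03,.033,.036):
    for dx in(0,.006): print(o,dx,[f(p-o*R[:,2]+dx*R[:,0]+k*.0265*R[:,1]) for k in(-1,1)])
E
```

```text
0.03 0 [[290.0, 375.0], [379.0, 481.0]]
0.03 0.006 [[302.0, 371.0], [391.0, 476.0]]
0.033 0 [[294.0, 370.0], [383.0, 475.0]]
0.033 0.006 [[305.0, 366.0], [394.0, 471.0]]
0.036 0 [[297.0, 364.0], [387.0, 470.0]]
0.036 0.006 [[308.0, 360.0], [398.0, 465.0]]
```

```bash
python3 -m crank '[{"linear":[0,-0.0006,0],"delta_rot":[0,0,0],"gripper":25},{"linear":[0,0,0],"delta_rot":[0,0,0],"gripper":10},{"linear":[0,0,0],"delta_rot":[0,0,0],"gripper":0},{"linear":[0,0,0],"delta_rot":[0,0,0],"gripper":0},{"linear":[0,0,0],"delta_rot":[0,0,0],"gripper":0},{"linear":[0,0,0],"delta_rot":[0,0,0],"gripper":0}]'; python3 - <<'E'
from hd import *
need(RT,tgt(-.0185))
s=capture("side");t=capture("top")
crop(s,280,110,90,80,8,"pics/h4.png");crop(t,330,110,90,80,8,"pics/h4t.png")
for i in range(1):
    st=r.sense();print(np.round(st["moment"],3),np.round(np.array(st["moment"])@n,3))
E
```

```text
time_s: 18.85
tcp_pos: [0.6515, -0.2012, 0.0666]
ee_rot: [[-0.12, -0.859, 0.498], [-0.985, 0.165, 0.048], [-0.124, -0.484, -0.866]]
wrist_force: [3.3, -0.3, -0.8]
gripper_width: 0.154
t 18.85 tcp [ 0.6515 -0.2012  0.0666] lin(now axes) [-0.      0.0008  0.0004] rot [ 0.0001 -0.0004  0.0001] lin after rot [-0.      0.0008  0.0004] F [ 3.3 -0.3 -0.8] w 0.154 j [ -8.  23. -18. -19. -21.  15.]
[-0.227  0.232 -0.126] -0.007
```

View pics/h4.png

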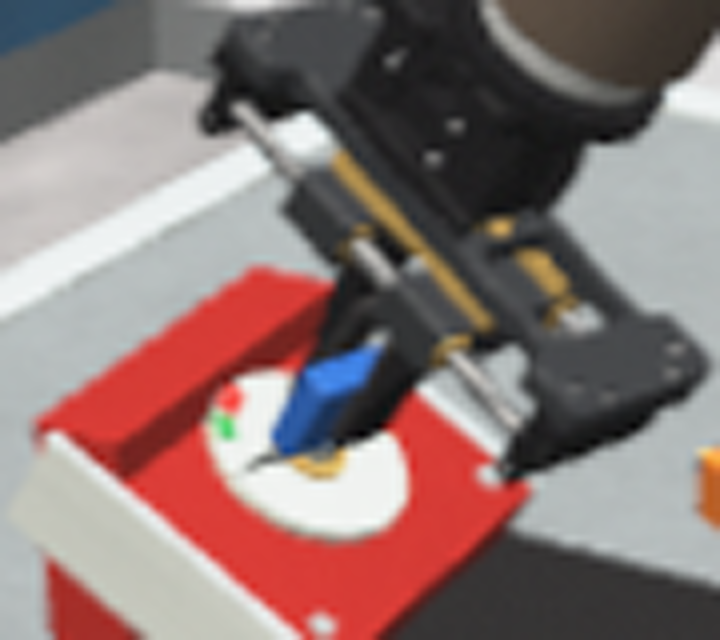

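View pics/h4t.png

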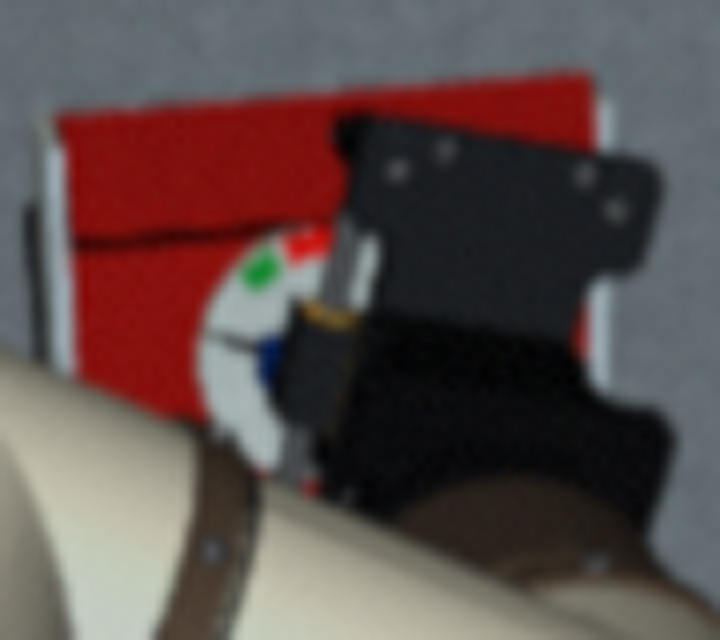

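```bash
python3 -m crank '[{"linear":[0,0,0],"delta_rot":[0,0,0.06],"gripper":0},{"linear":[0,0,0],"delta_rot":[0,0,0.08],"gripper":0},{"linear":[0,0,0],"delta_rot":[0,0,0.08],"gripper":0},{"linear":[0,0,0],"delta_rot":[0,0,0.08],"gripper":0},{"linear":[0,0,0],"delta_rot":[0,0,0.08],"gripper":0},{"linear":[0,0,0],"delta_rot":[0,0,0.06],"gripper":0},{"linear":[0,0,0],"delta_rot":[0,0,0],"gripper":0},{"linear":[0,0,0],"delta_rot":[0,0,0],"gripper":0}]'; cat > hm.py <<'E'
from hd import *
import sys
s=capture("side");t=capture("top")
crop(s,290,145,50,40,8,"pics/%s.png"%sys.argv[1]);crop(t,345,125,50,50,8,"pics/%st.png"%sys.argv[1])
a=cv2.imread("pics/%s.png"%sys.argv[1]);b=cv2.imread("pics/%st.png"%sys.argv[1]);cv2.imwrite("pics/%sb.png"%sys.argv[1],np.hstack([np.pad(a,((0,80),(0,0),(0,0))),b]))
st=r.sense();R=np.array(st["ee_rot"]);p=np.array(st["tcp_pos"])
print("t",st["time_s"],"M.n",np.round(np.array(st["moment"])@n,3),"F",np.round(st["wrist_force"],1),"w",round(st["gripper_width"],3))
print("rot from rest",np.round(Ro.from_matrix(RT.T@R).as_rotvec(),3),"axis offset",np.round(RT.T@(p-tgt(-.0185)),4),"j",np.round(st["joints"]))
E
python3 hm.py k1
```

```text
time_s: 19.95
tcp_pos: [0.6517, -0.2013, 0.0668]
ee_rot: [[-0.473, -0.727, 0.498], [-0.822, 0.568, 0.048], [-0.318, -0.386, -0.866]]
wrist_force: [5.0, -0.2, -1.0]
gripper_width: 0.159
t 20.05 M.n 0.168 F [ 5.8 -0.7 -0.6] w 0.156
rot from rest [0.    0.    0.439] axis offset [ 0.0001 -0.0009 -0.0005] j [ -8.  23. -18. -19. -21. -10.]
```

View pics/k1b.png

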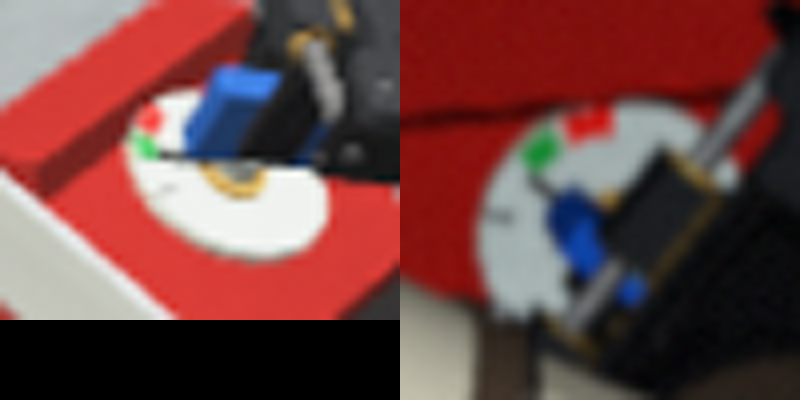

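```bash
python3 -m crank '[{"linear":[0,0,0],"delta_rot":[0,0,0.06],"gripper":0},{"linear":[0,0,0],"delta_rot":[0,0,0.06],"gripper":0},{"linear":[0,0,0],"delta_rot":[0,0,0.06],"gripper":0},{"linear":[0,0,0],"delta_rot":[0,0,0.03],"gripper":0},{"linear":[0,0,0],"delta_rot":[0,0,0],"gripper":0},{"linear":[0,0,0],"delta_rot":[0,0,0],"gripper":0}]'; python3 hm.py k2
```

```text
time_s: 20.8
tcp_pos: [0.6518, -0.2013, 0.0668]
ee_rot: [[-0.614, -0.612, 0.498], [-0.685, 0.727, 0.048], [-0.391, -0.312, -0.866]]
wrist_force: [4.5, -0.9, -0.3]
gripper_width: 0.16
t 20.9 M.n 0.245 F [ 5.6 -0.2  0.5] w 0.156
rot from rest [0.    0.    0.648] axis offset [ 0.0001 -0.001  -0.0005] j [ -8.  23. -18. -19. -21. -22.]
```

View pics/k2b.png

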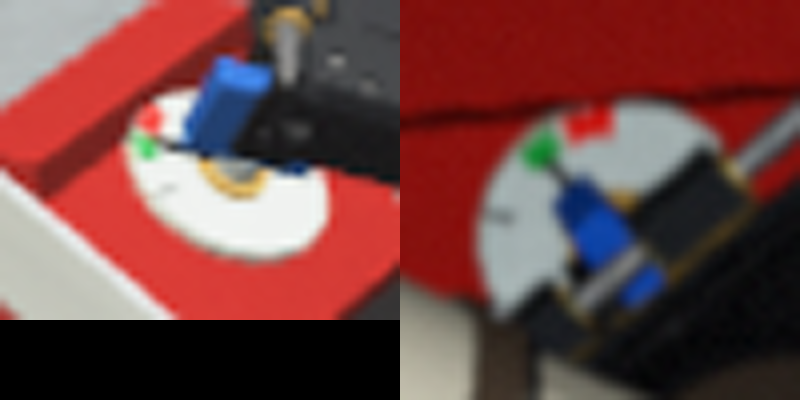

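The pointer tip is on the green patch: (150,145) in the left crop and (548,160) in the right one. The black tick hasn't moved. Rotation of 0.65 rad and torque of 0.245 N·m (about 0.61 rad) agree, so I'll hold here.

```bash
python3 -m crank '[{"linear":[0,0,0],"delta_rot":[0,0,0],"gripper":0},{"linear":[0,0,0],"delta_rot":[0,0,0],"gripper":0},{"linear":[0,0,0],"delta_rot":[0,0,0],"gripper":0},{"linear":[0,0,0],"delta_rot":[0,0,0],"gripper":0},{"linear":[0,0,0],"delta_rot":[0,0,0],"gripper":0},{"linear":[0,0,0],"delta_rot":[0,0,0],"gripper":0},{"linear":[0,0,0],"delta_rot":[0,0,0],"gripper":0},{"linear":[0,0,0],"delta_rot":[0,0,0],"gripper":0},{"linear":[0,0,0],"delta_rot":[0,0,0],"gripper":0},{"linear":[0,0,0],"delta_rot":[0,0,0],"gripper":0}]';python3 -m crank '[{"linear":[0,0,0],"delta_rot":[0,0,0],"gripper":0},{"linear":[0,0,0],"delta_rot":[0,0,0],"gripper":0},{"linear":[0,0,0],"delta_rot":[0,0,0],"gripper":0},{"linear":[0,0,0],"delta_rot":[0,0,0],"gripper":0},{"linear":[0,0,0],"delta_rot":[0,0,0],"gripper":0},{"linear":[0,0,0],"delta_rot":[0,0,0],"gripper":0},{"linear":[0,0,0],"delta_rot":[0,0,0],"gripper":0},{"linear":[0,0,0],"delta_rot":[0,0,0],"gripper":0},{"linear":[0,0,0],"delta_rot":[0,0,0],"gripper":0}]'; python3 hm.py k3
```

```text
time_s: 22.15
tcp_pos: [0.6517, -0.2013, 0.0667]
ee_rot: [[-0.614, -0.612, 0.498], [-0.685, 0.727, 0.048], [-0.391, -0.312, -0.866]]
wrist_force: [6.0, -0.3, -1.1]
gripper_width: 0.161
time_s: 23.28
tcp_pos: [0.6517, -0.2013, 0.0668]
ee_rot: [[-0.614, -0.612, 0.498], [-0.685, 0.727, 0.048], [-0.391, -0.312, -0.866]]
wrist_force: [6.0, -0.0, -0.3]
gripper_width: 0.16
t 23.375 M.n 0.273 F [ 5.7 -0.8 -0.5] w 0.157
rot from rest [0.001 0.    0.648] axis offset [ 0.0001 -0.001  -0.0004] j [ -8.  23. -18. -19. -21. -22.]
```

View pics/k3b.png

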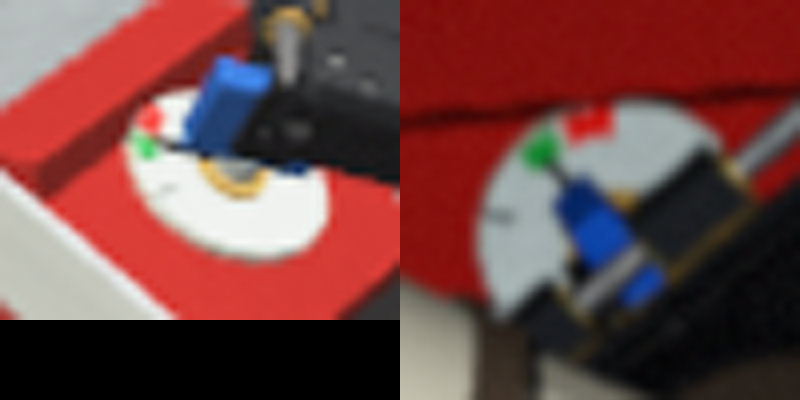

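Held for more than 2 s with the pointer on green and the tick unchanged. Next I turn the handle back, open, and withdraw along the axis.

```bash
python3 -m crank '[{"linear":[0,0,0],"delta_rot":[0,0,-0.08],"gripper":0},{"linear":[0,0,0],"delta_rot":[0,0,-0.12],"gripper":0},{"linear":[0,0,0],"delta_rot":[0,0,-0.12],"gripper":0},{"linear":[0,0,0],"delta_rot":[0,0,-0.12],"gripper":0},{"linear":[0,0,0],"delta_rot":[0,0,-0.12],"gripper":0},{"linear":[0,0,0],"delta_rot":[0,0,-0.09],"gripper":0},{"linear":[0,0,0],"delta_rot":[0,0,0],"gripper":0},{"linear":[0,0,0],"delta_rot":[0,0,0],"gripper":20},{"linear":[0,0,0],"delta_rot":[0,0,0],"gripper":40},{"linear":[0,0,0],"delta_rot":[0,0,0],"gripper":45}]';python3 -m crank '[{"linear":[0,0,0],"delta_rot":[0,0,0],"gripper":45},{"linear":[0,0,-0.01],"delta_rot":[0,0,0],"gripper":45},{"linear":[0,0,-0.03],"delta_rot":[0,0,0],"gripper":45},{"linear":[0,0,-0.05],"delta_rot":[0,0,0],"gripper":45},{"linear":[0,0,-0.05],"delta_rot":[0,0,0],"gripper":45},{"linear":[0,0,-0.05],"delta_rot":[0,0,0],"gripper":45},{"linear":[0,0,-0.03],"delta_rot":[0,0,0],"gripper":45},{"linear":[0,0,0],"delta_rot":[0,0,0],"gripper":45},{"linear":[0,0,0],"delta_rot":[0,0,0],"gripper":45},{"linear":[0,0,0],"delta_rot":[0,0,0],"gripper":45}]'; python3 hm.py k4; python3 - <<'E'
from go import *
s=capture("side");t=capture("top"); cv2.imwrite("pics/end_s.png",s["img"]);cv2.imwrite("pics/end_t.png",t["img"])
E
```

```text
time_s: 24.62
tcp_pos: [0.6489, -0.2007, 0.0648]
ee_rot: [[-0.121, -0.862, 0.493], [-0.985, 0.167, 0.05], [-0.125, -0.479, -0.869]]
wrist_force: [0.3, -0.4, 0.2]
gripper_width: 0.347
time_s: 25.88
tcp_pos: [0.5412, -0.2114, 0.255]
ee_rot: [[-0.12, -0.861, 0.493], [-0.985, 0.166, 0.049], [-0.124, -0.48, -0.868]]
wrist_force: [-0.5, 0.1, -0.2]
gripper_width: 0.449
t 25.975 M.n -0.008 F [-0.   1.   0.2] w 0.451
rot from rest [-0.005 -0.     0.001] axis offset [ 0.      0.0008 -0.219 ] j [-11.   2. -17. -12. -42.   9.]
```

View pics/k4b.png

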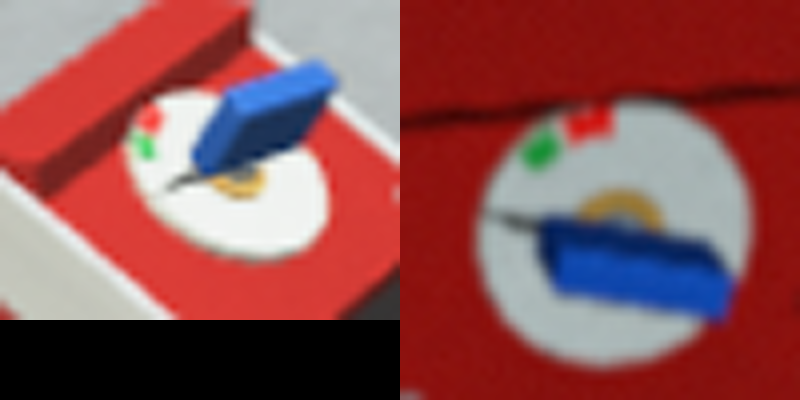

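View pics/end_s.png

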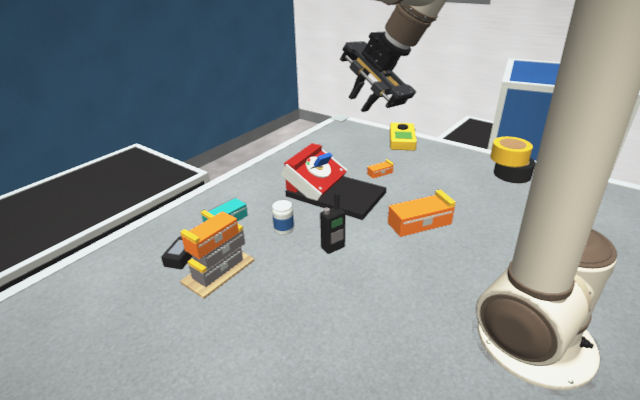

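View pics/end_t.png

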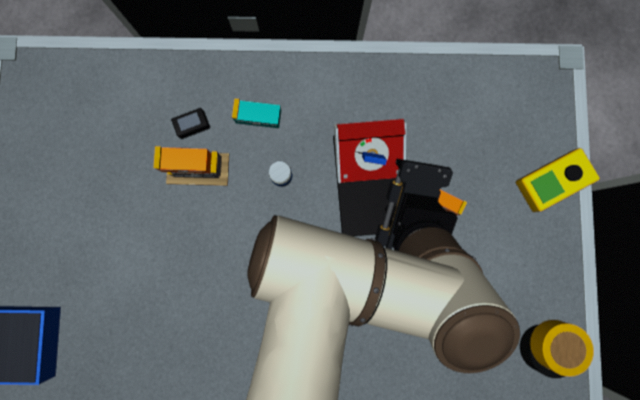

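```bash
python3 - <<'E'
from m import *
from station import workorder
t=capture("top")
rect(t,mask(t,(10,100,175),(21,255,255),(150,140,61,40)),.128)
print("own lip");rect(t,mask(t,(22,150,120),(32,255,255),(150,140,16,40)),.138)
print("grey lip");rect(t,mask(t,(18,180,120),(32,255,255),(208,140,26,40)),.098)
workorder.finish_job()
print(r.sense()["time_s"])
E
```

```text
centre 615.7 211.3 size 97.1 46.8 ang 88.9
own lip
centre 616.0 265.0 size 13.4 47.9 ang 89.3
grey lip
centre 615.5 154.1 size 13.6 47.4 ang 88.8
the job is handed in; nothing more can be done
the job is handed in; nothing more can be done
```

I placed the orange cassette on the stack and proof-checked the earth screw, then handed the job in at about 26 s of the 54 s limit. No verdict is reported back, so the results below come from my own checks.

**Cassette:** It was lowered until the wrist felt a light touch, then released.
- **Fit:** By the top camera it sits about 3 mm clear of the grey lip and roughly 1 mm off sideways. It is turned less than 0.5° against the stack, with its own lip at the far end.
- **Grey cassette:** Its lip measures within about 1 mm of its start, within measuring error.

**Earth screw:** I twisted the handle about 0.65 rad and held it there for over 2 s.
- **In the band:** The pointer stood on green in both views, and the wrist torque read 0.245–0.273 N·m, inside the green range.
- **Afterwards:** I turned the handle back and let go. In the last pictures the pointer is at the black tick, the tick has not visibly moved, and the arm touches nothing.

**Bystanders:** The radio, tin, adapter and look-alikes look unmoved in the last pictures, except that in the top view the arm hid the radio and the large orange look-alike. I compared these by eye and did not measure them.

**What disagreed:**
- **Finger length:** The reported tool tip lay about 30–33 mm beyond the fingertips seen in the pictures. Lowering past the foot plate's reported height without contact confirmed it. I added that offset along the tool axis for both the grasp and the handle.
- **Side camera:** It disagreed with the top camera by about 1 pixel (2–3 mm), so I relied on the top camera for the horizontal positions.

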